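# Park, load and start the bottle rocker

## Robot

A 6-joint arm with a two-finger parallel gripper is mounted at the origin on the work surface. World frame = base frame: x ahead of the robot, y to its left, z up, the work surface at z = 0. Lengths are in m, angles in rad, forces in N, time in s.
With the tool pointing down it reaches from about 0.375 to 0.75 m from the base axis. Payload 9 kg.
Tool frame: the origin (TCP) lies at the very end of the fingers, on their centre line; the grasp point (between the pads) lies 19 mm behind it; z points along the fingers, y is the line along which they close (so a half turn about z gives the same grasp; the last joint's range is limited). The gripper opens to 85 mm and grips with 20 to 120 N. Pads are 22 mm wide; open, the fingers measure 114 mm over their backs; the gripper's body (76 mm by 85 mm) begins 54 mm behind the grasp point. The pads swing forward as they close: fully open they stand 13 mm farther back than shut.
Start: joints at [1.105, 0.104, 0.097, 1.564, 0, 1.353], TCP at [0.147, 0.582, 0.231] pointing down, gripper open.
Joint ranges: [-2.99, 2.99], [-0.84, 1.86], [-1.1, 1.16], [-1.84, 2.11], [-1.51, 1.56], [-3.14, 3.14]. Speed limits (rad/s): [2.22, 2.22, 2.57, 3.14, 3.14, 3.14].

## Interface

Orientations are given as a unit quaternion [w, x, y, z].
In Python, from rig import telemetry, viewer, manip gives the robot as it stands.
- The arm moves only by the shell command python3 -m creep 'ROWS' [FORCE]. ROWS is JSON, a list of rows, each a list of 7 numbers: the shift along the world's x, y, z in units of 40 mm (1.0 is 40 mm), then the turn, a rotation vector about the world's x, y, z in units of 8 degrees (1.0 is 8 degrees), then the opening, from 0 (shut) to 1 (fully open). A call has 1 to 12 rows; each row is the pose to reach, as a shift and turn from the pose commanded when the call began; what a row does not reach only later rows make up. A row lasts 1/10 s, in which the tool goes at most 50 mm and 8.59 degrees, less where a joint would pass 70% of its speed; a pose out of reach is approached as far as the arm can. A call with a gripper value outside its range is refused whole. The fingers move at their own pace and stop on an object; FORCE is the grip in N (left out, the last holds). Time passes only in rows, so rows that repeat a pose let the fingers close. It gives the time, the measured TCP pose, the force, the opening and the grip force at its end, in the units of the state.
- telemetry.get_obs(): the state, without advancing time (a new reading comes with each control period).
- viewer.camera(name): name is "scene" or "top"; returns the picture (400x640x3 uint8, blue, green, red); there is no depth.
- viewer.camera_info(name): a dict with "fx", "fy", "cx", "cy" (pixels), "extrinsics" (4x4, takes a point from world to camera coordinates). Camera axes: x right, y up, looking along -z (the intrinsics and any distortion apply to the point x, -y, -z); pixel columns grow to the right and rows downward; lengths in m; the calibration is good to about 2 mm. A picture is of the moment at which its call begins. camera_info takes no time and is no camera call.
- manip.job_done(): hands the job in; it is judged then, once.
Trained networks look in the newest picture that a camera, given by its name, has taken for a name from the list of things; names that differ only in an ending like _2 or _b are one class to them, and where a whole thing is asked for, a point or a joint stands for the part that bears it (a point fixed in the world has none). Each returns a list of dicts, best first, with "confidence" (0 to 1); they miss things now and then, are a little off and sometimes report something else, mostly with a low value. They report only what shows in the picture. A call takes as long as a camera call. They do not tell look-alikes from the thing itself.
- viewer.find_in(camera, target): "rect" ([left, top, width, height] in pixels, round what is visible of it).
The state is a dict: "time": time; "qpos": joint angles; "qd": joint speeds; "tau": joint torques, N m; "position": TCP position; "tool_rot": TCP orientation; "force": force on the tool from outside, world axes, zero at the start; "wrist_torque": the same for the moment, N m; "finger_gap": finger opening in m; "grasp_force": force on a finger pad.
Only numpy, scipy, OpenCV 4.12 (cv2) and the standard library are available. Lean on these libraries where they do the work, as an engineer would, in place of code of your own. Each camera call takes 0.05 s, during which the arm holds its last target. There are 200 camera calls.

## Task

Get the bottle rocker ready and start it: first turn its hand wheel until the yellow mark stands at the very top, then lay every bottle from the bench on its side in the cradle of its cap's colour, resting in both V saddles with its foot close to the end wall and its cap at the raised end, towards the robot. When all are lying there, give the wheel one full trial turn by hand, the mark going over to the robot's right first, down and round up to the very top again. Finally push the green lever fully over, away from the robot, and leave the other things on the bench alone.

Things in the scene. Friction and masses are not known exactly. Their poses are not given: they have to be found in the camera images.
- rocker: bottle rocker: white plate 210 x 600 x 20 mm fixed to the bench (x -105 to 105, y -355 to 245 mm from the origin), three V cradles, hand wheel at its -y end, green lever at its +y end. Origin on the bench under the middle cradle; x away from the robot, z up. The cradles slope 20 degrees: far end low, with an end wall square to them; robot end raised and open, so a laid bottle's cap end is up.
- cradle_blue (a point): blue V cradle (blue tags), at rocker y = 105 mm. Point: where the centre of the laid bottle's foot belongs, 75 mm above the bench, 10 mm short of the end wall, which reaches 38 mm above the bottle's axis line. Two V saddles 12 mm thick stand 32 and 88 mm up the axis from here, their 45 degree flanks reaching 36 mm to each side, to 5 mm below the axis; open air elsewhere.
- rest_blue (a point): where the top of the blue bottle's cap belongs when laid: 160 mm from cradle_blue along the cradle's axis, towards the robot and 20 degrees upwards (130 mm above the bench).
- cradle_red (a point): red V cradle (red tags), at rocker y = 0 mm. Point: where the centre of the laid bottle's foot belongs, 75 mm above the bench, 10 mm short of the end wall, which reaches 38 mm above the bottle's axis line. Two V saddles 12 mm thick stand 32 and 88 mm up the axis from here, their 45 degree flanks reaching 36 mm to each side, to 5 mm below the axis; open air elsewhere.
- rest_red (a point): where the top of the red bottle's cap belongs when laid: 160 mm from cradle_red along the cradle's axis, towards the robot and 20 degrees upwards (130 mm above the bench).
- cradle_yellow (a point): yellow V cradle (yellow tags), at rocker y = -105 mm. Point: where the centre of the laid bottle's foot belongs, 75 mm above the bench, 10 mm short of the end wall, which reaches 38 mm above the bottle's axis line. Two V saddles 12 mm thick stand 32 and 88 mm up the axis from here, their 45 degree flanks reaching 36 mm to each side, to 5 mm below the axis; open air elsewhere.
- rest_yellow (a point): where the top of the yellow bottle's cap belongs when laid: 160 mm from cradle_yellow along the cradle's axis, towards the robot and 20 degrees upwards (130 mm above the bench).
- wheel (a joint): angle of the hand wheel in rad about the rocker's x axis: 0 (or any whole turn, 2 pi) when the yellow mark is at the top; as it grows, the mark moves from the top towards -y. It turns without end either way, is balanced, stiff enough to stay where it is left (about 1 N at the rim).
- wheel_hub (a point): centre of the hand wheel: a black disc with aluminium face, 150 mm diameter, 18 mm thick (along the rocker's x), upright, on an axle along the rocker's x, 110 mm above the bench, at rocker y = -270 mm. Its rim is free to grip across the thickness from above. A grey bearing post stands on the robot side, 51 mm from the disc's near face, 90 mm wide, up to 130 mm above the bench.
- wheel_mark (a point): the yellow mark on the wheel's rim, 18 mm wide, seen on both faces and on the rim; this point is on the rim's surface, 75 mm from the hub; its z axis points outwards from the hub. At the start it is somewhere in the lower half.
- lever (a joint): angle of the green lever: 0 leaning towards the robot (rocker -x), 1.0 rad fully over, leaning away; stays where it is left, moved with a few N.
- lever_tip (a point): tip of the green lever, which is 80 mm long on a grey block (70 x 50 x 25 mm) at rocker x = 30, y = 210 mm; it swings in the rocker's x-z plane, half a radian either side of upright, and can be pushed over with closed fingers.
- bottle_blue: white plastic bottle with blue cap and blue band, 160 mm tall in all: round body 56 mm diameter up to 128 mm, short shoulder, cap 40 mm diameter from 136 to 160 mm; about 0.24 kg, closed; centre of mass about 70 mm above the foot. Origin at the centre of its foot, z towards the cap. Stands upright on the bench at the robot's left at the start; may be absent.
- cap_blue (a point): centre of the top of the blue cap, 160 mm from the foot; absent with its bottle.
- bottle_red: white plastic bottle with red cap and red band, 160 mm tall in all: round body 56 mm diameter up to 128 mm, short shoulder, cap 40 mm diameter from 136 to 160 mm; about 0.24 kg, closed; centre of mass about 70 mm above the foot. Origin at the centre of its foot, z towards the cap. Stands upright on the bench at the robot's left at the start; may be absent.
- cap_red (a point): centre of the top of the red cap, 160 mm from the foot; absent with its bottle.
- bottle_yellow: white plastic bottle with yellow cap and yellow band, 160 mm tall in all: round body 56 mm diameter up to 128 mm, short shoulder, cap 40 mm diameter from 136 to 160 mm; about 0.24 kg, closed; centre of mass about 70 mm above the foot. Origin at the centre of its foot, z towards the cap. Stands upright on the bench at the robot's left at the start; may be absent.
- cap_yellow (a point): centre of the top of the yellow cap, 160 mm from the foot; absent with its bottle.
- beaker: glass beaker 68 mm diameter, 85 mm tall, at the far left, beyond the bottles; bystander, leave alone. Origin under its centre.
- flask: amber conical flask, 80 mm diameter, 110 mm tall, beyond the rocker; bystander, leave alone. Origin under its centre.
- wipes: green box of wipes 110 x 200 x 80 mm, beyond the rocker; bystander, leave alone. Origin under its centre.
- tube_rack: clear tube rack block 70 x 150 x 50 mm, at the far left; bystander, leave alone. Origin under its centre.
Things that resemble listed ones, but are neither listed nor needed, are in the scene too. What is shaped like the bottle_blue but purple is not meant. What is shaped like the bottle_red but turquoise is not meant.

How it is judged:
On the way, in this order (a step that is already met when the one before it is completed fails the run):
1. the wheel's yellow mark is at the top, within 8 degrees (angle between wheel_mark's own z axis and vertical below 0.14 rad and velocity of joint wheel between -0.1 and 0.1 rad/s), for 0.3 s.
2. every bottle present lies in the cradle of its colour, cap towards the robot (x of bottle_blue in the frame of cradle_blue between -0.028 and 0.018 m and y of bottle_blue in the frame of cradle_blue between -0.014 and 0.014 m and z of bottle_blue in the frame of cradle_blue between -0.012 and 0.02 m and x of cap_blue in the frame of rest_blue between -0.028 and 0.018 m and y of cap_blue in the frame of rest_blue between -0.014 and 0.014 m and z of cap_blue in the frame of rest_blue between -0.012 and 0.02 m and x of bottle_red in the frame of cradle_red between -0.028 and 0.018 m and y of bottle_red in the frame of cradle_red between -0.014 and 0.014 m and z of bottle_red in the frame of cradle_red between -0.012 and 0.02 m and x of cap_red in the frame of rest_red between -0.028 and 0.018 m and y of cap_red in the frame of rest_red between -0.014 and 0.014 m and z of cap_red in the frame of rest_red between -0.012 and 0.02 m and x of bottle_yellow in the frame of cradle_yellow between -0.028 and 0.018 m and y of bottle_yellow in the frame of cradle_yellow between -0.014 and 0.014 m and z of bottle_yellow in the frame of cradle_yellow between -0.012 and 0.02 m and x of cap_yellow in the frame of rest_yellow between -0.028 and 0.018 m and y of cap_yellow in the frame of rest_yellow between -0.014 and 0.014 m and z of cap_yellow in the frame of rest_yellow between -0.012 and 0.02 m), for 0.3 s.
3. trial turn: the mark has come to the robot's right side of the wheel (y of wheel_mark in the frame of wheel_hub below -0.06 m).
4. trial turn: the mark has passed the bottom (angle between wheel_mark's own z axis and vertical above 2.8 rad).
5. trial turn: the mark has come up to the robot's left side of the wheel (y of wheel_mark in the frame of wheel_hub above 0.06 m).
6. trial turn: the mark is at the top again, within 8 degrees (all of step 1), for 0.3 s.
7. the lever is pushed fully over (value of joint lever above 0.88 rad), for 0.2 s.
At the end, for the whole second after the job is handed in: After the trial turn the mark is within 8 degrees of the top; each bottle present lies at rest in its colour's cradle, cap to the robot (foot and cap within 14 mm sideways of their points, at most 28 mm short of the wall end); lever beyond 0.88 of its 1.0 rad (all of step 2 and angle between wheel_mark's own z axis and vertical below 0.14 rad and value of joint lever above 0.88 rad and linear speed of each of bottle_blue, bottle_red, bottle_yellow below 0.03 m/s); the robot touches nothing.
It fails at once if the beaker is shifted by more than 30 mm (distance of beaker from where it was at the start of the episode above 0.03 m).
It fails at once if the flask is shifted by more than 30 mm (distance of flask from where it was at the start of the episode above 0.03 m).
It fails at once if the wipes is shifted by more than 30 mm (distance of wipes from where it was at the start of the episode above 0.03 m).
It fails at once if the tube_rack is shifted by more than 30 mm (distance of tube_rack from where it was at the start of the episode above 0.03 m).
Of bottle_blue, bottle_red, bottle_yellow only 2 to 3 are there at a start; the rules pass over those that are not, and their reading is None.
At some moment in a run one of bottle_blue, bottle_red, bottle_yellow may be knocked a few centimetres aside while the robot is not near it.
Once in a run the grip may slacken for a moment while it holds something.
It also fails if it takes over 210 s, if anything falls off the work surface, if the arm or the gripper's body presses on something with over 40 N, if the wrist force passes 120 N, or if a joint passes its speed limit or range.

## Working session

There is one attempt and no reset: what is moved stays moved. The work goes in short steps, Python scripts to look and compute and a shell command to move; the robot and the scene stay as the last step left them, time stands still between calls to the robot, and variables do not carry over. Pictures are saved under pics/ and viewed, at most 14 in all, crops included, and the job is handed in when it is done.

```bash
ls; mkdir -p pics
python3 - <<'E'
from rig import telemetry, viewer
import cv2
o=telemetry.get_obs(); print(o)
for c in("scene","top"):
    cv2.imwrite(f"pics/{c}0.png",viewer.camera(c)); i=viewer.camera_info(c); print(c,i)
    for t in("bottle_blue","bottle_red","bottle_yellow","rocker","wheel","wheel_mark","lever","lever_tip"):
        print(t,[([round(x) for x in d["rect"]],round(d["confidence"],2)) for d in viewer.find_in(c,t)])
E
```

```text
pics
{'time': 0.0, 'qpos': array([ 1.10528542e+00,  1.04676049e-01,  9.64616311e-02,  1.56391929e+00,
       -2.88699960e-06,  1.35307557e+00]), 'qd': array([-0.00162011, -0.00071812,  0.00111571,  0.00029417,  0.0010038 ,
       -0.00103555]), 'tau': array([-7.97286179e-05, -5.56928229e+01,  5.03648043e+01,  1.69260486e-02,
       -1.81131400e-04,  3.00707359e-05]), 'position': array([0.14700349, 0.58135953, 0.23053175]), 'tool_rot': array([-2.22658023e-04,  1.23578322e-01,  9.92334596e-01, -6.30533841e-04]), 'force': array([0.0828356 , 0.59021002, 0.26847244]), 'wrist_torque': array([ 0.00038806,  0.00413793, -0.08055971]), 'grasp_force': 0.0, 'finger_gap': 0.08504147619370199}
scene {'fx': 464.57384842440445, 'fy': 464.57384842440445, 'cx': 322.71369966090333, 'cy': 200.16474514901253, 'extrinsics': array([[ 0.05644899,  0.99829864, -0.01460583, -0.04486478],
       [-0.77286271,  0.05295356,  0.63235998,  0.36832743],
       [ 0.63205754, -0.02440779,  0.77453697, -1.59580307],
       [ 0.        ,  0.        ,  0.        ,  1.        ]])}
bottle_blue [([456, 156, 31, 54], 0.76),
[... 528 characters left out ...]
99942841, -0.02594436,  0.0551177 ],
       [ 0.99405903, -0.02431142,  0.10609242, -0.5815772 ],
       [-0.10666252, -0.0234908 ,  0.99401775, -1.47443171],
       [ 0.        ,  0.        ,  0.        ,  1.        ]])}
bottle_blue [([176, 206, 32, 22], 0.88), ([366, 91, 75, 52], 0.62)]
bottle_red [([280, 254, 22, 22], 0.96), ([250, 232, 26, 19], 0.7), ([292, 194, 11, 15], 0.25)]
bottle_yellow [([284, 165, 215, 87], 0.42)]
rocker [([280, 166, 220, 85], 0.79), ([229, 121, 52, 32], 0.68), ([247, 235, 22, 15], 0.61)]
wheel [([442, 207, 58, 14], 0.66), ([284, 164, 215, 90], 0.23)]
wheel_mark [([443, 207, 55, 14], 0.9), ([283, 168, 218, 84], 0.29)]
lever []
lever_tip [([294, 193, 5, 12], 0.66)]
```

Run:
```python
import cv2,numpy as np
a=cv2.imread("pics/scene0.png");b=cv2.imread("pics/top0.png")
A=cv2.resize(a[110:290,110:510],None,fx=2,fy=2,interpolation=2);B=cv2.resize(b[70:300,110:510],None,fx=2,fy=1,interpolation=2)
B=cv2.resize(b[80:300,120:520],None,fx=1.09,fy=1.09,interpolation=2)
cv2.imwrite("pics/c0.png",A);cv2.imwrite("pics/c1.png",cv2.resize(b[80:300,120:520],None,fx=2,fy=2,interpolation=2))
```

```text
(no output)
```

View pics/c0.png

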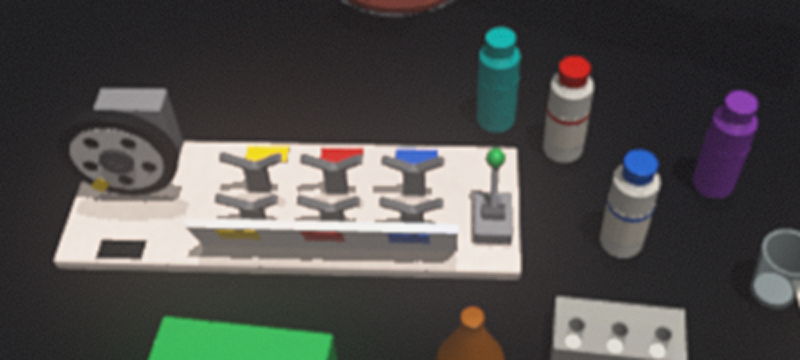

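View pics/c1.png

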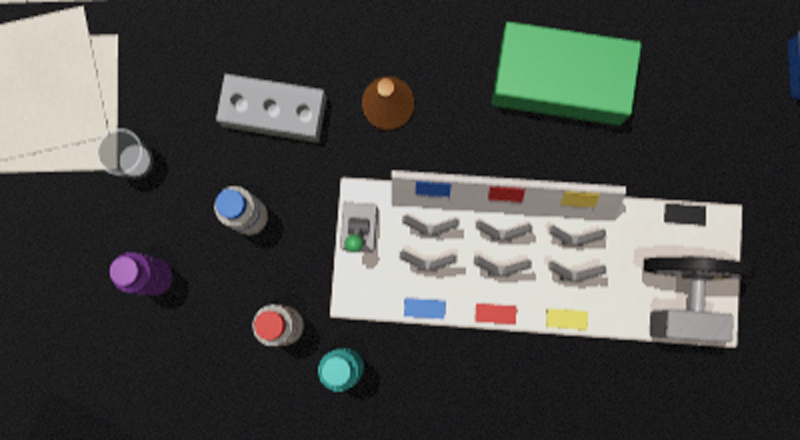

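The top view shows two wanted bottles, blue (crop 230,205) and red (270,325). The purple (125,270) and turquoise (340,370) bottles are look-alikes, and there is no yellow bottle. In the scene view the wheel mark is at about (160,202), at the bottom and slightly towards -y. I'll fit the rocker and caps next.

```bash
cat > h.py <<'E'
import numpy as np,cv2
from rig import telemetry,viewer,manip
from scipy.optimize import least_squares
from scipy.spatial.transform import Rotation as R
I={c:viewer.camera_info(c) for c in("scene","top")}
def proj(c,P):
    i=I[c];p=np.c_[np.atleast_2d(P),np.ones(len(np.atleast_2d(P)))]@i["extrinsics"].T
    return np.c_[i["cx"]-i["fx"]*p[:,0]/p[:,2],i["cy"]+i["fy"]*p[:,1]/p[:,2]]
def back(c,uv,z):
    i=I[c];E=i["extrinsics"];d=E[:3,:3].T@np.array([(uv[0]-i["cx"])/i["fx"],-(uv[1]-i["cy"])/i["fy"],-1]);o=-E[:3,:3].T@E[:3,3]
    return o+d*(z-o[2])/d[2]
HUE={"blue":(100,118),"red":(0,6),"yellow":(22,32),"green":(52,75)}
def blobs(im,col,amin=8):
    h=cv2.cvtColor(im,cv2.COLOR_BGR2HSV);lo,hi=HUE[col];m=cv2.inRange(h,(lo,110,70),(hi,255,255))
    if col=="red": m|=cv2.inRange(h,(174,110,70),(180,255,255))
    n,_,s,c=cv2.connectedComponentsWithStats(m)
    return [(int(s[k,4]),s[k,:4].tolist(),c[k].round(1).tolist()) for k in range(1,n) if s[k,4]>=amin]
def obs():
    o=telemetry.get_obs();q=o["tool_rot"];print("t",round(o["time"],2),"p",o["position"].round(4),"axes",R.from_quat(np.r_[q[1:],q[0]]).as_matrix().round(3).tolist(),"F",o["force"].round(1),"gap",round(o["finger_gap"],4),"g",round(o["grasp_force"],1));return o
E
python3 - <<'E'
from h import *
a={c:cv2.imread(f"pics/{c}0.png") for c in I}
for c in I:
    for k in HUE: print(c,k,blobs(a[c],k))
g={c:cv2.cvtColor(a[c],6) for c in I}
def sub(c,pts):
    return cv2.cornerSubPix(g[c],np.float32(pts).reshape(-1,1,2),(4,4),(-1,-1),(3,50,.01)).reshape(-1,2)
T=sub("top",[(290.5,169),(491,182.5),(488.5,253.5),(285.5,238.5)]);S=sub("scene",[(369,184),(370.5,244),(139,242)])
print(T,S)
loc=np.array([[.105,.245,.02],[.105,-.355,.02],[-.105,-.355,.02],[-.105,.245,.02]])
def W(p,l): c,s=np.cos(p[2]),np.sin(p[2]);l=np.atleast_2d(l);return np.c_[p[0]+c*l[:,0]-s*l[:,1],p[1]+s*l[:,0]+c*l[:,1],l[:,2]]
def f(p):return np.r_[(proj("top",W(p,loc))-T).ravel(),(proj("scene",W(p,loc[[3,0,1]]))-S).ravel()]
r=least_squares(f,[.6,-.1,0],loss="soft_l1");print(r.x,f(r.x).round(1))
for n,l in dict(hub=[0,-.27,.11],red=[0,0,.075]).items(): print(n,W(r.x,l),proj("scene",W(r.x,l)),proj("top",W(r.x,l)))
E
```

```text
scene blue [(327, [606, 56, 23, 19], [616.5, 65.2]), (107, [632, 78, 8, 18], [636.2, 86.6]), (103, [308, 185, 20, 7], [317.0, 187.5]), (264, [421, 184, 19, 18], [429.6, 192.3]), (922, [11, 296, 77, 47], [58.5, 328.2])]
scene red [(323, [299, 0, 32, 46], [318.5, 21.4]), (17, [330, 0, 7, 7], [332.9, 2.1]), (37, [289, 2, 25, 20], [302.7, 8.7]), (58, [280, 8, 30, 23], [297.7, 15.6]), (1852, [286, 47, 60, 69], [319.0, 87.4]), (107, [274, 87, 11, 21], [278.9, 97.7]), (225, [389, 137, 17, 17], [396.8, 144.8]), (16, [386, 168, 16, 4], [393.5, 170.4]), (114, [270, 184, 22, 7], [279.4, 186.5]), (56, [261, 226, 20, 4], [270.9, 227.1])]
scene yellow [(124, [233, 183, 21, 8], [242.7, 185.7]), (34, [156, 199, 8, 6], [159.6, 202.0]), (70, [218, 225, 22, 4], [228.6, 226.6])]
scene green [(50, [354, 184, 8, 9], [357.5, 188.1]), (5555, [176, 268, 103, 68], [228.9, 301.3])]
top blue [(229, [514, 98, 47, 30], [525.5, 118.0]), (104, [328, 171, 17, 7], [336.0, 174.1]), (164, [228, 175, 15, 14], [234.7, 181.6]), (164, [322, 230, 21, 9], [332.0, 233.8])]
top red [(113, [364, 173, 18, 8], [372.7, 176.6]), (1
[... 306 characters left out ...]
6, 21, 14], [329.2, 395.1])]
top yellow [(115, [401, 176, 19, 7], [409.3, 179.2]), (170, [393, 235, 21, 10], [403.3, 239.2])]
top green [(2014, [366, 91, 75, 51], [410.1, 114.1]), (54, [293, 197, 8, 9], [296.5, 201.2])]
[[290.18747 168.42769]
 [490.4944  182.18887]
 [487.58087 253.15558]
 [284.57904 238.02452]] [[367.86597 183.72113]
 [369.91714 246.34804]
 [136.29582 240.28302]]
[ 0.52242219 -0.10479675 -0.096434  ] [-0.1 -0.8  1.1 -0.3  1.1 -0.1 -0.2 -0.3  0.7 -0.5  0.5 -0.6  0.  -0.5]
hub [[ 0.49642535 -0.37354229  0.11      ]] [[169.63558723 186.69437561]] [[469.21780324 213.31319355]]
red [[ 0.52242219 -0.10479675  0.075     ]] [[276.02765748 197.6800733 ]] [[370.81000791 207.12078229]]
```

```bash
cat >> h.py <<'E'
RK=[0.5224,-0.1048,-0.0964]
def W(l,p=RK): c,s=np.cos(p[2]),np.sin(p[2]);l=np.atleast_2d(l);return np.c_[p[0]+c*l[:,0]-s*l[:,1],p[1]+s*l[:,0]+c*l[:,1],l[:,2]]
AX=np.array([-np.cos(.349),0,np.sin(.349)]);NR=np.array([np.sin(.349),0,np.cos(.349)]);Y=np.array([0,1,0])
def cradle(xf,y): 
    f=np.array([xf,y,.075]); L=[]
    for s in(32,88):
        c=f+AX*s/1000
        L.append([c+Y*.036-NR*.005,c-NR*.0396,c-Y*.036-NR*.005])
    w=f-AX*.010; L.append([w+Y*.05+NR*.038,w-Y*.05+NR*.038]); return L
E
python3 - <<'E'
from h import *
a={c:cv2.imread(f"pics/{c}0.png") for c in I}
for t,s in(((371.7,210),88),((372,192),32)):
    def f(x): return [proj("top",W(np.array([x[0],0,.075])+AX*s/1000-NR*.005))[0,1]-t[1]]
    print(least_squares(f,[.06]).x)
out=[]
for c,(x0,y0,w,h) in dict(scene=(130,145,250,110),top=(270,160,230,100)).items():
    k=3;im=cv2.resize(a[c][y0:y0+h,x0:x0+w],None,fx=k,fy=k,interpolation=2)
    def dr(P,col): cv2.polylines(im,[np.int32((proj(c,W(np.array(P)))-[x0,y0]+.5)*k)],False,col,1)
    for y in(.105,0,-.105):
        for L in cradle(.075,y): dr(L,(0,255,0))
    t=np.linspace(0,2*np.pi,40)
    dr(np.c_[0*t+.009,-.27-.075*np.sin(t),.11+.075*np.cos(t)],(255,0,255));dr(np.c_[0*t-.009,-.27-.075*np.sin(t),.11+.075*np.cos(t)],(255,255,0))
    out.append(cv2.copyMakeBorder(im,0,0,0,750-im.shape[1],0))
cv2.imwrite("pics/ov.png",cv2.resize(np.vstack(out),None,fx=.9,fy=.9))
E
```

```text
[0.07450948]
[0.07470507]
```

View pics/ov.png

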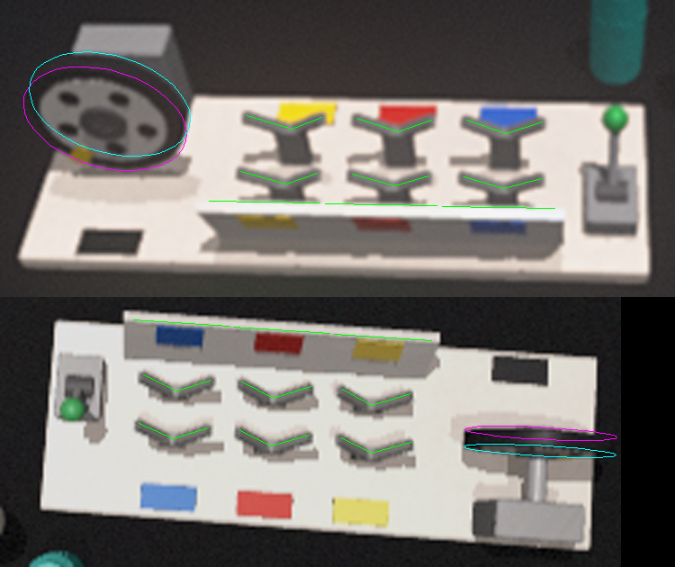

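The overlay matches: saddles, wall and wheel agree with rocker pose (0.522, -0.105, yaw -0.096). Next I'll work out the mark angle and the targets.

```bash
cat >> h.py <<'E'
def mark(im):
    b=[x for x in blobs(im,"yellow",4) if x[2][0]<205 and 140<x[2][1]<225]; print("markblobs",b)
    if not b: return
    m=max(b)[2]; best=min(((np.hypot(*(proj("scene",W([.009,-.27-.068*np.sin(t),.11+.068*np.cos(t)]))[0]-m)),t) for t in np.linspace(-np.pi,np.pi,721)));print("mark deg",np.degrees(best[1]).round(1),"err",round(best[0],1))
E
python3 - <<'E'
from h import *
a={c:cv2.imread(f"pics/{c}0.png") for c in I}
mark(a["scene"])
for n,uv,uvs in(("blue",(234.7,181.6),(429.6,192.3)),("red",(254.6,242.4),(396.8,144.8))):
    print(n,back("top",uv,.16),back("scene",uvs,.148))
print("turq",back("top",(290,265),.16),"purple",back("top",(182,216),.16))
for c,y in(("blue",.105),("red",0)): print(c,W([.0747,y,.075]),W(np.array([.0747,y,.075])+AX*.16))
print("hub",W([0,-.27,.11]),"lever tip",back("top",(296.5,201.2),.12),W([.03,.21,.1]))
E
```

```text
markblobs [(34, [156, 199, 8, 6], [159.6, 202.0])]
mark deg 144.0 err 0.6
blue [0.59485273 0.26918944 0.16      ] [0.59179579 0.27031805 0.148     ]
red [0.42897948 0.21614057 0.16      ] [0.42476991 0.21765605 0.148     ]
turq [0.36692924 0.1218268  0.16      ] purple [0.50445886 0.41306418 0.16      ]
blue [[ 0.60685951 -0.00747743  0.075     ]] [[0.45720316 0.00699429 0.12971332]]
red [[ 0.59675318 -0.11198993  0.075     ]] [[ 0.44709683 -0.0975182   0.12971332]]
hub [[ 0.49641229 -0.37354642  0.11      ]] lever tip [0.54066563 0.10435955 0.12      ] [[0.57247337 0.10133747 0.1       ]]
```

```bash
python3 -m creep '[[7.5,-9.5,0.5,0,0,-10.1,0.5],[7.5,-9.5,0.5,0,0,-10.1,0.5],[7.5,-9.5,0.5,0,0,-10.1,0.5],[7.5,-9.5,0.5,0,0,-10.1,0.5],[7.5,-9.5,0.5,0,0,-10.1,0.5],[7.5,-9.5,0.5,0,0,-10.1,0.5],[7.5,-9.5,0.5,0,0,-10.1,0.5],[7.5,-9.5,0.5,0,0,-10.1,0.5],[7.5,-9.5,0.5,0,0,-10.1,0.5],[7.5,-9.5,0.5,0,0,-10.1,0.5],[7.5,-9.5,0.5,0,0,-10.1,0.5],[7.5,-9.5,0.5,0,0,-10.1,0.5]]' 25
```

```text
time: 2.1
position: [0.4473, 0.2012, 0.2513]
tool_rot: [-0.0, 0.738, 0.675, -0.0]
force: [-0.4, -0.2, 1.1]
finger_gap: 0.0426
grasp_force: 0.0
```

```bash
python3 -m creep '[[1,-16.1,0.2,4.5,-0.43,0,0.5],[1,-16.1,0.2,4.5,-0.43,0,0.5],[1,-16.1,0.2,4.5,-0.43,0,0.5],[1,-16.1,0.2,4.5,-0.43,0,0.5],[1,-16.1,0.2,4.5,-0.43,0,0.5],[1,-16.1,0.2,4.5,-0.43,0,0.5],[1,-16.1,0.2,4.5,-0.43,0,0.5],[1,-16.1,0.2,4.5,-0.43,0,0.5],[1,-16.1,0.2,4.5,-0.43,0,0.5],[1,-16.1,0.2,4.5,-0.43,0,0.5],[1,-16.1,0.2,4.5,-0.43,0,0.5],[1,-16.1,0.2,4.5,-0.43,0,0.5]]'
python3 -m creep '[[0,-1.1,0,0,0,0,0.5],[0,-1.1,0,0,0,0,0.5],[0,-1.1,0,0,0,0,0.5],[0,-1.1,0,0,0,0,0.5],[0,-1.1,0,0,0,0,0.5]]'
```

```text
time: 3.3
position: [0.4809, -0.3411, 0.2544]
tool_rot: [-0.205, 0.701, 0.643, 0.23]
force: [-19.5, 34.0, 23.7]
finger_gap: 0.0424
grasp_force: 0.0
time: 3.8
position: [0.477, -0.374, 0.2439]
tool_rot: [-0.195, 0.704, 0.643, 0.228]
force: [-0.0, -0.5, -0.3]
finger_gap: 0.0425
grasp_force: 0.0
```

Run:
```python
from h import *
print(obs()["qpos"].round(3)); cv2.imwrite("pics/s1.png",np.vstack([cv2.resize(viewer.camera("scene")[60:300,60:460],None,fx=1.2,fy=1.2),cv2.resize(viewer.camera("top")[90:330,240:640],None,fx=1.2,fy=1.2)]))
```

```text
t 3.8 p [ 0.477  -0.374   0.2439] axes [[0.068, 0.995, 0.07], [0.817, -0.096, 0.569], [0.573, 0.019, -0.819]] F [-0.  -0.5 -0.3] gap 0.0425 g 0.0
[-1.059  0.706  0.733  2.111  0.347  0.51 ]
```

View pics/s1.png

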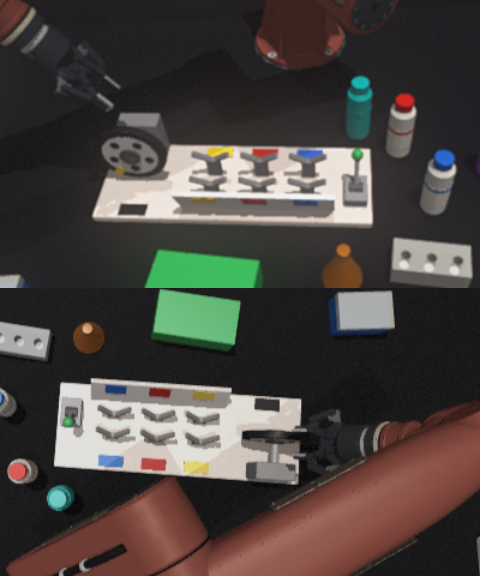

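The picture shows the wrist folded at its joint-4 limit on the outer side and nothing touched. I'll use less outward tilt and stroke from +16° to -56°.

```bash
python3 -m creep '[[0.4,-0.8,-0.3,-2.39,0.23,0,0.5],[0.4,-0.8,-0.3,-2.39,0.23,0,0.5],[0.4,-0.8,-0.3,-2.39,0.23,0,0.5],[0.4,-0.8,-0.3,-2.39,0.23,0,0.5],[0.4,-0.8,-0.3,-2.39,0.23,0,0.5]]'; python3 -c "
from h import *
print(obs()['qpos'].round(3))"
```

```text
time: 4.4
position: [0.4924, -0.4069, 0.2315]
tool_rot: [-0.086, 0.731, 0.669, 0.108]
force: [-0.1, 0.1, 0.2]
finger_gap: 0.0426
grasp_force: 0.0
t 4.4 p [ 0.4924 -0.4069  0.2315] axes [[0.083, 0.996, 0.043], [0.958, -0.091, 0.27], [0.273, 0.018, -0.962]] F [-0.1  0.1  0.2] gap 0.0426 g 0.0
[-0.986  0.467  0.497  1.807  0.186  0.655]
```

```bash
python3 -m creep '[[0.07,0.49,-1.84,0,0,0,0.5],[0.07,0.49,-1.84,0,0,0,0.5],[0.07,0.49,-1.84,0,0,0,0.5],[0.07,0.49,-1.84,0,0,0,0],[0.07,0.49,-1.84,0,0,0,0],[0.07,0.49,-1.84,0,0,0,0],[0.07,0.49,-1.84,0,0,0,0],[0.07,0.49,-1.84,0,0,0,0]]' 30
python3 - <<'E'
from h import *
o=obs()
p0=o["position"];hub=W([0,-.27,.11])[0];ax=np.array([np.cos(RK[2]),np.sin(RK[2]),0])
for k in range(0,10):
    d=R.from_rotvec(ax*-np.radians(8*k)).apply(p0-hub)-(p0-hub); print(k,(d/.04).round(2),(ax*-k).round(2))
E
```

```text
time: 5.2
position: [0.4957, -0.3893, 0.159]
tool_rot: [-0.084, 0.731, 0.668, 0.107]
force: [2.9, -3.9, 6.3]
finger_gap: 0.0173
grasp_force: 34.1
t 5.2 p [ 0.4957 -0.3893  0.159 ] axes [[0.084, 0.996, 0.044], [0.959, -0.093, 0.266], [0.269, 0.02, -0.963]] F [ 2.9 -3.9  6.3] gap 0.0173 g 34.1
0 [0. 0. 0.] [ 0. -0.  0.]
1 [0.02 0.17 0.04] [-1.   0.1 -0. ]
2 [0.03 0.35 0.06] [-1.99  0.19 -0.  ]
3 [0.05 0.53 0.05] [-2.99  0.29 -0.  ]
4 [0.07 0.71 0.02] [-3.98  0.39 -0.  ]
5 [ 0.08  0.88 -0.03] [-4.98  0.48 -0.  ]
6 [ 0.1   1.04 -0.11] [-5.97  0.58 -0.  ]
7 [ 0.11  1.18 -0.21] [-6.97  0.67 -0.  ]
8 [ 0.13  1.32 -0.33] [-7.96  0.77 -0.  ]
9 [ 0.14  1.43 -0.47] [-8.96  0.87 -0.  ]
```

Wheel gripped (gap 17.3 mm). First stroke, -72°.

```bash
python3 -m creep '[[0.02,0.17,0.04,-1,0.1,0,0],[0.03,0.35,0.06,-1.99,0.19,0,0],[0.05,0.53,0.05,-2.99,0.29,0,0],[0.07,0.71,0.02,-3.98,0.39,0,0],[0.08,0.88,-0.03,-4.98,0.48,0,0],[0.1,1.04,-0.11,-5.97,0.58,0,0],[0.11,1.18,-0.21,-6.97,0.67,0,0],[0.13,1.32,-0.33,-7.96,0.77,0,0],[0.14,1.43,-0.47,-8.96,0.87,0,0],[0.14,1.43,-0.47,-8.96,0.87,0,0]]'
python3 - <<'E'
from h import *
print(obs()["qpos"].round(3));im=viewer.camera("scene");mark(im);cv2.imwrite("pics/s2.png",im)
E
```

```text
time: 6.2
position: [0.5015, -0.3285, 0.1358]
tool_rot: [0.322, 0.646, 0.599, -0.346]
force: [6.7, -7.1, -4.5]
finger_gap: 0.0171
grasp_force: 35.5
t 6.2 p [ 0.5015 -0.3285  0.1358] axes [[0.043, 0.997, -0.061], [0.552, -0.075, -0.83], [-0.833, 0.002, -0.554]] F [ 6.7 -7.1 -4.5] gap 0.0171 g 35.5
[-0.395 -0.196 -0.645  0.678 -0.911  1.031]
markblobs [(80, [137, 174, 11, 13], [141.2, 181.6])]
mark deg 66.0 err 0.1
```

```bash
python3 -m creep '[[0,0,0,0,0,0,0.5],[0,0,0,0,0,0,0.5],[0,0,0,0,0,0,0.5],[0.1,1.45,0.97,0,0,0,0.5],[0.1,1.45,0.97,0,0,0,0.5],[-0.23,-1.96,2.39,8.96,-0.87,0,0.5],[-0.23,-1.96,2.39,8.96,-0.87,0,0.5],[-0.23,-1.96,2.39,8.96,-0.87,0,0.5],[-0.23,-1.96,2.39,8.96,-0.87,0,0.5],[-0.23,-1.96,2.39,8.96,-0.87,0,0.5],[-0.23,-1.96,2.39,8.96,-0.87,0,0.5],[-0.23,-1.96,2.39,8.96,-0.87,0,0.5]]'; python3 -m creep '[[-0.15,0,0,0,0,0,0.5],[-0.15,0,0,0,0,0,0.5],[-0.15,0,0,0,0,0,0.5],[-0.15,0,0,0,0,0,0.5],[-0.15,0,0,0,0,0,0.5]]';python3 - <<'E'
from h import *
obs();im=viewer.camera("scene");mark(im)
E
```

```text
time: 7.45
position: [0.4915, -0.4101, 0.2362]
tool_rot: [-0.017, 0.738, 0.674, 0.033]
force: [-0.8, -0.4, -0.6]
finger_gap: 0.0426
grasp_force: 0.0
time: 7.95
position: [0.486, -0.4082, 0.2356]
tool_rot: [-0.016, 0.737, 0.676, 0.03]
force: [0.3, -0.2, -0.4]
finger_gap: 0.0425
grasp_force: 0.0
t 7.95 p [ 0.486  -0.4082  0.2356] axes [[0.086, 0.996, 0.024], [0.994, -0.087, 0.064], [0.066, 0.018, -0.998]] F [ 0.3 -0.2 -0.4] gap 0.0425 g 0.0
markblobs [(58, [137, 178, 11, 10], [141.6, 183.4])]
mark deg 72.0 err 0.5
```

```bash
python3 -m creep '[[0.16,0,0,1.49,-0.14,0,0.5],[0.16,0,0,1.49,-0.14,0,0.5],[0.23,0.5,-1.94,1.49,-0.14,0,0.5],[0.23,0.5,-1.94,1.49,-0.14,0,0.5],[0.23,0.5,-1.94,1.49,-0.14,0,0.5],[0.23,0.5,-1.94,1.49,-0.14,0,0],[0.23,0.5,-1.94,1.49,-0.14,0,0],[0.23,0.5,-1.94,1.49,-0.14,0,0],[0.23,0.5,-1.94,1.49,-0.14,0,0],[0.23,0.5,-1.94,1.49,-0.14,0,0]]' 30
python3 - <<'E'
from h import *
obs();im=viewer.camera("scene");mark(im)
E
```

```text
time: 9.0
position: [0.4956, -0.3902, 0.1591]
tool_rot: [-0.085, 0.731, 0.668, 0.108]
force: [3.1, -0.2, 7.4]
finger_gap: 0.0172
grasp_force: 34.0
t 9.0 p [ 0.4956 -0.3902  0.1591] axes [[0.083, 0.996, 0.044], [0.959, -0.092, 0.268], [0.271, 0.02, -0.962]] F [ 3.1 -0.2  7.4] gap 0.0172 g 34.0
markblobs [(57, [137, 178, 11, 9], [141.6, 183.3])]
mark deg 71.5 err 0.5
```

```bash
python3 -m creep '[[0.02,0.17,0.04,-1,0.1,0,0],[0.03,0.35,0.06,-1.99,0.19,0,0],[0.05,0.53,0.05,-2.99,0.29,0,0],[0.07,0.71,0.02,-3.98,0.39,0,0],[0.08,0.88,-0.03,-4.98,0.48,0,0],[0.1,1.04,-0.11,-5.97,0.58,0,0],[0.11,1.18,-0.21,-6.97,0.67,0,0],[0.13,1.32,-0.33,-7.96,0.77,0,0],[0.14,1.4,-0.43,-8.66,0.84,0,0],[0.14,1.4,-0.43,-8.66,0.84,0,0]]'
python3 - <<'E'
from h import *
obs();im=viewer.camera("scene");mark(im)
x=cv2.resize(im[140:260,110:290],None,fx=3,fy=3,interpolation=2);cv2.imwrite("pics/s3.png",x)
E
```

```text
time: 10.05
position: [0.5012, -0.3319, 0.1383]
tool_rot: [0.309, 0.655, 0.605, -0.331]
force: [6.0, -9.3, -6.6]
finger_gap: 0.0175
grasp_force: 34.2
t 10.05 p [ 0.5012 -0.3319  0.1383] axes [[0.048, 0.997, -0.06], [0.588, -0.077, -0.805], [-0.808, 0.003, -0.59]] F [ 6.  -9.3 -6.6] gap 0.0175 g 34.2
markblobs [(107, [157, 164, 10, 13], [161.7, 169.5])]
mark deg -1.0 err 1.7
```

View pics/s3.png

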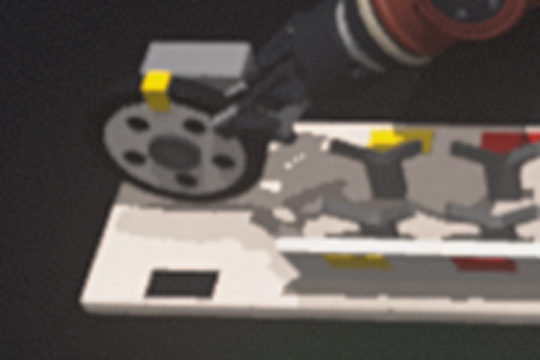

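```bash
python3 -m creep '[[0,0,0,0,0,0,0.5],[0,0,0,0,0,0,0.5],[0,0,0,0,0,0,0.5],[0.1,1.45,0.97,0,0,0,0.5],[0.1,1.45,0.97,0,0,0,0.5],[0.1,1.45,0.97,0,0,0,0.5]]'
cat >> h.py <<'E'
def topmark(n=4):
    m=np.mean([max(x for x in blobs(viewer.camera("scene"),"yellow",4) if x[2][0]<205 and 140<x[2][1]<225)[2] for _ in range(n)],0)
    k=8;res=[]
    for t in np.radians(np.arange(-30,31,1.)):
        def P(x,r,w): return [x,-.27-r*np.sin(t)-w*np.cos(t),.11+r*np.cos(t)-w*np.sin(t)]
        M=np.zeros((60*k,90*k),np.uint8)
        for q in([P(.009,.061,-.009),P(.009,.061,.009),P(.009,.0745,.009),P(.009,.0745,-.009)],[P(.009,.0745,-.009),P(.009,.0745,.009),P(-.009,.0745,.009),P(-.009,.0745,-.009)]):
            cv2.fillConvexPoly(M,np.int32((proj("scene",W(np.array(q)))-[120,140])*k),1)
        y,x=M.nonzero();res.append((np.hypot(x.mean()/k+119.5-m[0],y.mean()/k+139.5-m[1]),np.degrees(t),(x.mean()/k+119.5,y.mean()/k+139.5)))
    print("topmark px",m.round(1),min(res))
E
python3 - <<'E'
from h import *
obs();topmark()
im=viewer.camera("top");print([b for b in blobs(im,"yellow",4)],proj("top",W([0,-.27,.185])))
E
```

```text
time: 10.7
position: [0.506, -0.2743, 0.1808]
tool_rot: [0.309, 0.655, 0.605, -0.33]
force: [-0.0, 1.2, -0.1]
finger_gap: 0.0426
grasp_force: 0.0
t 10.7 p [ 0.506  -0.2743  0.1808] axes [[0.05, 0.997, -0.059], [0.589, -0.077, -0.804], [-0.806, 0.005, -0.591]] F [-0.   1.2 -0.1] gap 0.0426 g 0.0
topmark px [161.4 169.5] (np.float64(1.5460299504740986), np.float64(-1.0), (np.float64(161.26717557251908), np.float64(167.9577346205658)))
[(102, [401, 176, 19, 7], [409.1, 178.8]), (58, [472, 209, 8, 8], [475.9, 212.6]), (176, [393, 235, 21, 10], [403.4, 239.1])] [[476.84052132 211.64372618]]
```

Step 1 looks met: the top view shows the mark within about 2° of upright. Before taking a bottle, I'll test that the arm can reach the laid orientation above the cradle.

```bash
cat >> h.py <<'E'
yw=RK[2];YR=np.array([-np.sin(yw),np.cos(yw),0]);XR=np.array([np.cos(yw),np.sin(yw),0])
def ori(pitch): # pitch deg from down, forward; tool y = rocker y
    p=np.radians(pitch);z=XR*np.sin(p)-np.array([0,0,1])*np.cos(p);return R.from_matrix(np.c_[np.cross(YR,z),YR,z])
def go(pos,rot=None):
    o=telemetry.get_obs();q=o["tool_rot"];c=R.from_quat(np.r_[q[1:],q[0]])
    t=(rot*c.inv()).as_rotvec() if rot is not None else np.zeros(3)
    d=np.array(pos)-o["position"];print("shift",(d/.04).round(2),"rows",round(np.linalg.norm(d)/.05,1),"turn",(np.degrees(t)/8).round(2),"rows",round(np.degrees(np.linalg.norm(t))/8.59,1))
E
python3 - <<'E'
from h import *
go([.48,-.1,.28],ori(0)); go([.48,-.1,.28],ori(70))
E
```

```text
shift [-0.59  4.39  2.58] rows 4.1 turn [ 5.66  4.75 10.24] rows 11.8
shift [-0.59  4.39  2.58] rows 4.1 turn [-1.74 -1.45 11.05] rows 10.5
```

```bash
python3 -m creep '[[-0.3,2,2.58,-1.74,-1.45,11.05,0.5],[-0.6,4.4,2.58,-1.74,-1.45,11.05,0.5],[-0.6,4.4,2.58,-1.74,-1.45,11.05,0.5],[-0.6,4.4,2.58,-1.74,-1.45,11.05,0.5],[-0.6,4.4,2.58,-1.74,-1.45,11.05,0.5],[-0.6,4.4,2.58,-1.74,-1.45,11.05,0.5],[-0.6,4.4,2.58,-1.74,-1.45,11.05,0.5],[-0.6,4.4,2.58,-1.74,-1.45,11.05,0.5],[-0.6,4.4,2.58,-1.74,-1.45,11.05,0.5],[-0.6,4.4,2.58,-1.74,-1.45,11.05,0.5],[-0.6,4.4,2.58,-1.74,-1.45,11.05,0.5],[-0.6,4.4,2.58,-1.74,-1.45,11.05,1]]'
python3 - <<'E'
from h import *
print(obs()["qpos"].round(2));P=W(np.array([.072,0,.075])+AX*.101)[0];print(P);go(P+[0,0,.05],ori(70))
E
```

```text
time: 12.15
position: [0.6705, -0.0423, 0.2737]
tool_rot: [0.493, 0.177, 0.842, -0.131]
force: [0.7, 0.5, -0.9]
finger_gap: 0.0556
grasp_force: 0.0
t 12.15 p [ 0.6705 -0.0423  0.2737] axes [[-0.451, 0.427, 0.784], [0.167, 0.903, -0.395], [-0.877, -0.047, -0.479]] F [ 0.7  0.5 -0.9] gap 0.0556 g 0.0
[-0.12 -0.84 -0.98  0.38 -0.3   0.12]
[ 0.49959514 -0.10259478  0.10953778]
shift [-4.27 -1.51 -2.85] rows 4.3 turn [ 0.04 -1.14  2.49] rows 2.6
```

The arm can't reach a 70° pitch this close (joint 2 is at its limit). I'll grip with the tool 45° to the bottle axis: pick tilted sideways, lay at 25° forward. Testing that lay pose empty, raised.

```bash
cat >> h.py <<'E'
PHI=45
def lay(y,s=.119,xf=.0717):
    r=ori(70-PHI);return W(np.array([xf,y,.075])+AX*s)[0]+.022*r.as_matrix()[:,2],r
def pick(xy,hy=110,s=.119):
    spin=np.radians(hy)-(np.pi+yw); r=R.from_rotvec([0,0,spin])*R.from_rotvec(YR*np.radians(70))*ori(70-PHI)
    return np.r_[xy,s]+.022*r.as_matrix()[:,2],r
E
python3 - <<'E'
from h import *
p,r=lay(0);print(p,r.as_matrix()[:,2].round(2));go(p+[0,0,.08],r)
p,r=pick([.427,.2165]);print(p,r.as_matrix().round(2))
E
```

```text
[ 0.49171463 -0.10183273  0.09575426] [ 0.42 -0.04 -0.91]
shift [-4.47 -1.49 -2.45] rows 4.2 turn [1.53 4.31 2.28] rows 4.8
[0.42167942 0.23111819 0.10344365] [[-0.24  0.94 -0.24]
 [ 0.66  0.34  0.66]
 [ 0.71 -0.   -0.71]]
```

```bash
python3 -m creep '[[-4.5,-1.5,-2.4,1.53,4.31,2.28,1],[-4.5,-1.5,-2.4,1.53,4.31,2.28,1],[-4.5,-1.5,-2.4,1.53,4.31,2.28,1],[-4.5,-1.5,-2.4,1.53,4.31,2.28,1],[-4.5,-1.5,-2.4,1.53,4.31,2.28,1],[-4.5,-1.5,-2.4,1.53,4.31,2.28,1],[-4.5,-1.5,-2.4,1.53,4.31,2.28,1]]'
python3 - <<'E'
from h import *
print(obs()["qpos"].round(2))
p,r=lay(0);go(p+[0,0,.08],r)
im=viewer.camera("top");print("red",[(b,back("top",b[2],.16).round(3)) for b in blobs(im,"red") if b[2][0]<300],"blue",[(b,back("top",b[2],.16).round(3)) for b in blobs(im,"blue") if b[2][0]<300])
p,r=pick([.427,.2165]);z=r.as_matrix()[:,2];go(p-z*.13,r)
E
```

```text
time: 12.85
position: [0.4898, -0.1039, 0.1774]
tool_rot: [0.215, 0.051, 0.975, -0.012]
force: [0.4, -0.4, -0.1]
finger_gap: 0.0853
grasp_force: 0.0
t 12.85 p [ 0.4898 -0.1039  0.1774] axes [[-0.902, 0.104, 0.419], [0.094, 0.995, -0.045], [-0.421, -0.002, -0.907]] F [ 0.4 -0.4 -0.1] gap 0.0853 g 0.0
[-0.6  -0.84 -0.81  1.21  0.2  -0.45]
shift [ 0.05  0.05 -0.04] rows 0.1 turn [ 0.01 -0.01  0.06] rows 0.1
red [((174, [247, 236, 16, 14], [254.6, 242.4]), array([0.429, 0.216, 0.16 ])), ((3634, [189, 326, 89, 74], [236.8, 368.6]), array([0.101, 0.266, 0.16 ]))] blue [((163, [228, 175, 15, 14], [234.7, 181.6]), array([0.595, 0.269, 0.16 ]))]
shift [-0.93  6.19  0.44] rows 5.0 turn [ 5.65  7.22 -6.96] rows 10.7
```

```bash
python3 -m creep '[[-0.1,1,1.5,5.65,7.22,-6.96,1],[-0.3,2,1.5,5.65,7.22,-6.96,1],[-0.5,3,1.5,5.65,7.22,-6.96,1],[-0.9,5,1.5,5.65,7.22,-6.96,1],[-0.93,6.2,1.5,5.65,7.22,-6.96,1],[-0.93,6.2,1.5,5.65,7.22,-6.96,1],[-0.93,6.2,0.8,5.65,7.22,-6.96,1],[-0.93,6.2,0.5,5.65,7.22,-6.96,1],[-0.93,6.2,0.5,5.65,7.22,-6.96,1],[-0.93,6.2,0.5,5.65,7.22,-6.96,1],[-0.93,6.2,0.5,5.65,7.22,-6.96,1],[-0.93,6.2,0.5,5.65,7.22,-6.96,1]]'
python3 - <<'E'
from h import *
print(obs()["qpos"].round(2))
p,r=pick([.428,.2165]);z=r.as_matrix()[:,2];go(p-z*.13,r);go(p,r)
for c in I:
    im=viewer.camera(c);cv2.imwrite(f"pics/p_{c}.png",im);print(c,[b for b in blobs(im,"red") if 230<b[2][0]<420])
E
```

```text
time: 14.1
position: [0.4524, 0.1457, 0.1954]
tool_rot: [-0.315, 0.53, 0.756, 0.22]
force: [0.2, -0.1, -0.4]
finger_gap: 0.0853
grasp_force: 0.0
t 14.1 p [0.4524 0.1457 0.1954] axes [[-0.239, 0.94, -0.243], [0.662, 0.341, 0.667], [0.71, -0.001, -0.704]] F [ 0.2 -0.1 -0.4] gap 0.0853 g 0.0
[-0.35  0.14 -0.14  1.88  0.57  0.69]
shift [ 0.04 -0.02 -0.  ] rows 0.0 turn [-0.02 -0.02  0.01] rows 0.0
shift [-0.74  2.14 -2.3 ] rows 2.6 turn [-0.02 -0.02  0.01] rows 0.0
scene [(5367, [225, 0, 105, 90], [270.9, 39.6]), (141, [333, 0, 36, 6], [353.7, 1.7]), (10, [417, 2, 3, 6], [417.8, 4.3]), (45, [410, 10, 7, 25], [412.8, 21.6]), (57, [304, 69, 8, 13], [307.5, 75.2]), (841, [293, 78, 34, 45], [310.0, 101.7]), (30, [339, 82, 6, 12], [342.4, 89.0]), (225, [389, 137, 17, 17], [396.8, 144.8]), (17, [386, 168, 16, 4], [393.8, 170.4]), (106, [271, 184, 20, 7], [279.1, 186.4]), (71, [261, 226, 20, 4], [271.1, 227.5])]
top [(16870, [244, 122, 163, 278], [336.2, 268.9]), (173, [247, 236, 16, 14], [254.5, 242.4]), (8, [298, 357, 3, 5], [298.5, 358.9]), (118, [373, 372, 8, 28], [377.2, 385.4])]
```

```bash
python3 -m creep '[[-0.25,0.72,-0.77,0,0,0,1],[-0.5,1.44,-1.55,0,0,0,1],[-0.74,2.14,-2.3,0,0,0,1],[-0.74,2.14,-2.3,0,0,0,1],[-0.74,2.14,-2.3,0,0,0,0],[-0.74,2.14,-2.3,0,0,0,0],[-0.74,2.14,-2.3,0,0,0,0],[-0.74,2.14,-2.3,0,0,0,0],[-0.74,2.14,-2.3,0,0,0,0]]' 60 && python3 -m creep '[[0,0,0.8,0,0,0,0],[0,0,1.6,0,0,0,0],[0,0,2.4,0,0,0,0],[0,0,3.2,0,0,0,0],[0,0,3.2,0,0,0,0]]'
python3 - <<'E'
from h import *
print(obs()["qpos"].round(2))
a=[]
for c in I:
    im=viewer.camera(c);a.append(im[90:250,230:490] if c=="scene" else im[150:310,200:460])
cv2.imwrite("pics/g1.png",cv2.resize(np.vstack(a),None,fx=1.8,fy=1.8,interpolation=2))
p,r=lay(0);go(p+[0,0,.1],r)
E
```

```text
time: 15.1
position: [0.4246, 0.2307, 0.1074]
tool_rot: [-0.312, 0.529, 0.757, 0.222]
force: [-0.2, -0.6, 6.9]
finger_gap: 0.0546
grasp_force: 63.0
time: 15.6
position: [0.4251, 0.2304, 0.2379]
tool_rot: [-0.31, 0.529, 0.758, 0.222]
force: [0.7, 0.4, -3.5]
finger_gap: 0.0543
grasp_force: 64.8
t 15.6 p [0.4251 0.2304 0.2379] axes [[-0.248, 0.94, -0.235], [0.664, 0.341, 0.665], [0.705, 0.009, -0.709]] F [ 0.7  0.4 -3.5] gap 0.0543 g 64.8
[-0.21 -0.02 -0.2   1.86  0.65  0.85]
shift [ 1.69 -8.31 -0.96] rows 6.8 turn [-5.64 -7.23  6.97] rows 10.7
```

View pics/g1.png

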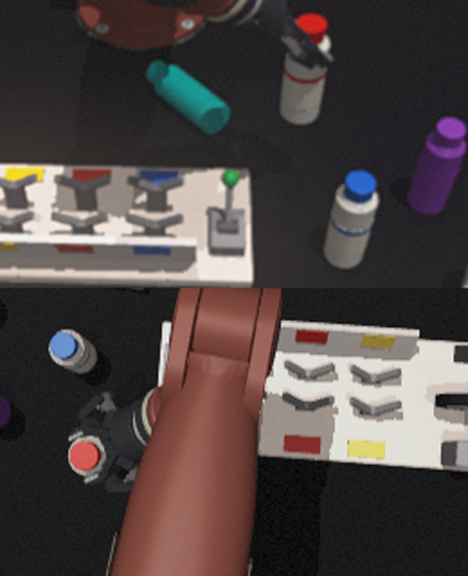

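The turquoise look-alike was tipped over by the arm. It lies on the bench clear of the work. Red is held firmly, with its cap up in the gripper. Carrying it over in two stages.

```bash
python3 -m creep '[[0,-0.5,1,0,0,0,0],[0.3,-1.5,1.5,-1,-1.3,1.25,0],[0.7,-2.6,1.5,-2,-2.6,2.5,0],[1.1,-3.7,1.5,-5.64,-7.23,6.97,0],[1.5,-4.8,1.5,-5.64,-7.23,6.97,0],[2,-5.9,1.5,-5.64,-7.23,6.97,0],[2.4,-7,1.5,-5.64,-7.23,6.97,0],[2.6,-8.3,1.5,-5.64,-7.23,6.97,0],[2.6,-8.3,1.5,-5.64,-7.23,6.97,0],[2.6,-8.3,1.5,-5.64,-7.23,6.97,0],[2.6,-8.3,1.5,-5.64,-7.23,6.97,0],[2.6,-8.3,1.5,-5.64,-7.23,6.97,0]]'
python3 - <<'E'
from h import *
print(obs()["qpos"].round(2))
p,r=lay(0);go(p+[0,0,.08],r)
a=[]
for c in I:
    im=viewer.camera(c);cv2.imwrite(f"pics/l_{c}.png",im);a.append(im[90:250,200:460] if c=="scene" else im[110:270,240:500])
cv2.imwrite("pics/g2.png",cv2.resize(np.vstack(a),None,fx=1.8,fy=1.8,interpolation=2))
E
```

```text
time: 16.9
position: [0.5265, -0.1006, 0.2919]
tool_rot: [0.216, 0.046, 0.975, -0.012]
force: [-1.4, -0.3, -3.1]
finger_gap: 0.0544
grasp_force: 68.1
t 16.9 p [ 0.5265 -0.1006  0.2919] axes [[-0.902, 0.095, 0.42], [0.085, 0.995, -0.043], [-0.422, -0.003, -0.906]] F [-1.4 -0.3 -3.1] gap 0.0544 g 68.1
[-0.54 -0.65 -0.49  1.33  0.18 -0.41]
shift [-0.87 -0.03 -2.9 ] rows 2.4 turn [ 0.02 -0.   -0.01] rows 0.0
```

View pics/g2.png

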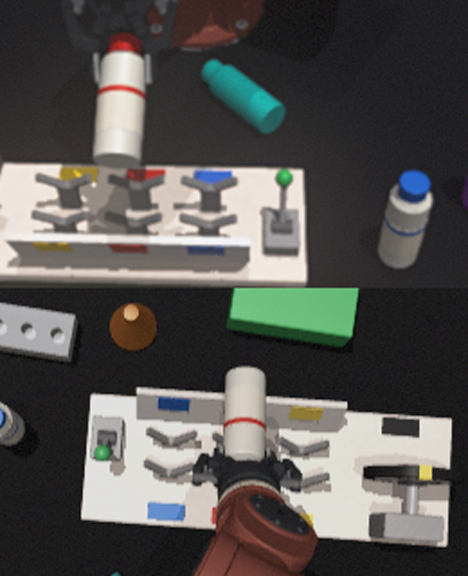

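Red is held as planned, cap towards the robot, above its cradle with the foot towards the wall. Lowering.

```bash
python3 -m creep '[[-0.5,0,-0.8,0,0,0,0],[-0.87,0,-1.8,0,0,0,0],[-0.9,0,-2.9,0,0,0,0],[-0.95,0,-3.5,0,0,0,0],[-0.95,0,-3.5,0,0,0,0],[-0.95,0,-3.5,0,0,0,0]]'
python3 - <<'E'
from h import *
print(obs()["qpos"].round(2))
p,r=lay(0,.1225);print(p);go(p,r)
im=viewer.camera("scene");print([b for b in blobs(im,"red") if 100<b[2][1]<240 and b[2][0]<350])
cv2.imwrite("pics/g3.png",cv2.resize(im[110:250,200:400],None,fx=3,fy=3,interpolation=2))
E
```

```text
time: 17.6
position: [0.491, -0.1015, 0.1542]
tool_rot: [0.213, 0.049, 0.976, -0.01]
force: [0.6, 0.6, -2.6]
finger_gap: 0.054
grasp_force: 68.1
t 17.6 p [ 0.491  -0.1015  0.1542] axes [[-0.904, 0.099, 0.416], [0.091, 0.995, -0.04], [-0.418, 0.001, -0.909]] F [ 0.6  0.6 -2.6] gap 0.054 g 68.1
[-0.59 -0.84 -0.85  1.17  0.2  -0.45]
[ 0.4884409  -0.10151616  0.09695112]
shift [-0.07 -0.   -1.43] rows 1.1 turn [-0.01 -0.04  0.02] rows 0.0
[(139, [308, 105, 21, 11], [317.9, 110.3]), (132, [267, 143, 16, 10], [274.4, 147.4]), (52, [262, 170, 24, 5], [273.6, 171.3]), (15, [285, 184, 7, 3], [288.1, 185.1]), (56, [261, 226, 20, 4], [270.8, 227.1])]
```

View pics/g3.png

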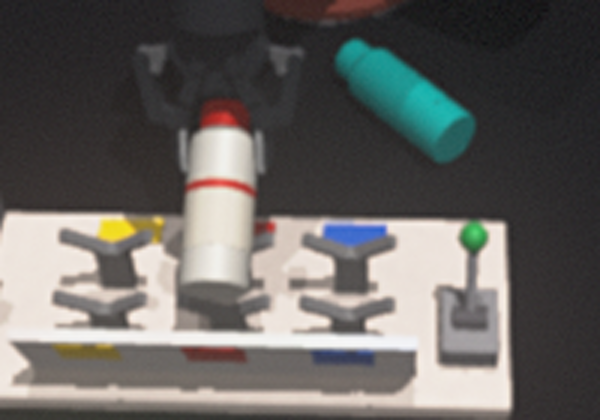

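```bash
python3 -m creep '[[0,0,-0.6,0,0,0,0],[0,0,-1.1,0,0,0,0],[-0.05,0,-1.3,0,0,0,0],[-0.05,0,-1.4,0,0,0,0],[-0.05,0,-1.4,0,0,0,0]]'
python3 - <<'E'
from h import *
print(obs()["qpos"].round(2))
p,r=lay(0,.1225);go(p,r)
im=viewer.camera("scene")
def est(im):
    print("caps",[(b[2],back("scene",b[2],.13).round(3)) for b in blobs(im,"red") if 130<b[2][1]<240 and b[2][0]<350])
est(im);print(proj("scene",W([np.array([.0747,0,.075])+AX*.148])))
E
```

```text
time: 18.15
position: [0.4915, -0.1023, 0.0991]
tool_rot: [0.214, 0.048, 0.976, -0.011]
force: [-0.8, 0.2, -2.7]
finger_gap: 0.0539
grasp_force: 68.2
t 18.15 p [ 0.4915 -0.1023  0.0991] axes [[-0.904, 0.098, 0.416], [0.089, 0.995, -0.041], [-0.418, -0.0, -0.908]] F [-0.8  0.2 -2.7] gap 0.0539 g 68.2
[-0.59 -0.84 -0.96  1.07  0.2  -0.46]
shift [-0.08  0.02 -0.05] rows 0.1 turn [-0.   -0.03  0.01] rows 0.0
caps [([276.0, 163.0], array([ 0.451, -0.1  ,  0.13 ])), ([276.9, 186.1], array([ 0.531, -0.097,  0.13 ])), ([270.7, 227.1], array([ 0.656, -0.111,  0.13 ]))]
[[276.78722504 166.15511856]]
```

```bash
python3 -m creep '[[0,0,-0.05,0,0,0,0],[0,0,-0.1,0,0,0,0],[0,0,-0.1,0,0,0,0]]';python3 -m creep '[[0,0,-0.05,0,0,0,0],[0,0,-0.1,0,0,0,0],[0,0,-0.1,0,0,0,0]]'
```

```text
time: 18.5
position: [0.4923, -0.1029, 0.0963]
tool_rot: [0.215, 0.048, 0.975, -0.011]
force: [0.4, -1.7, 4.3]
finger_gap: 0.054
grasp_force: 68.8
time: 18.8
position: [0.494, -0.1032, 0.0953]
tool_rot: [0.218, 0.047, 0.975, -0.012]
force: [-4.8, 1.7, 19.1]
finger_gap: 0.0542
grasp_force: 70.4
```

```bash
python3 -m creep '[[0,0,0.08,0,0,0,0],[0,0,0.08,0,0,0,0.7],[0,0,0.08,0,0,0,0.85],[0,0,0.08,0,0,0,1],[0,0,0.08,0,0,0,1],[0,0,0.08,0,0,0,1]]' && python3 -m creep '[[0,0,0.5,0,0,0,1],[0,0,1.2,0,0,0,1],[0,0,2.4,0,0,0,1],[0,0,3.5,0,0,0,1],[0,0,3.5,0,0,0,1]]'
python3 - <<'E'
from h import *
obs()
im=viewer.camera("scene");b=[b for b in blobs(im,"red") if 130<b[2][1]<240 and b[2][0]<350];print(b)
t=viewer.camera("top");print([b for b in blobs(t,"blue") if b[2][0]<300])
for n,l in(("foot",0),("band",.1),("cap",.16)): print(n,proj("scene",W([np.array([.0747,0,.075])+AX*l])),proj("top",W([np.array([.0747,0,.075])+AX*l])))
k=2.2;x=np.vstack([im[130:250,210:430],t[150:270,250:470]]);cv2.imwrite("pics/g4.png",cv2.resize(x,None,fx=2.4,fy=2.4,interpolation=2))
E
```

```text
time: 19.4
position: [0.4908, -0.1018, 0.0927]
tool_rot: [0.213, 0.048, 0.976, -0.01]
force: [-0.4, 0.0, 0.6]
finger_gap: 0.0858
grasp_force: 0.0
time: 19.9
position: [0.493, -0.1032, 0.2402]
tool_rot: [0.217, 0.047, 0.975, -0.012]
force: [0.6, -0.2, 0.0]
finger_gap: 0.0855
grasp_force: 0.0
t 19.9 p [ 0.493  -0.1032  0.2402] axes [[-0.901, 0.098, 0.422], [0.087, 0.995, -0.045], [-0.425, -0.004, -0.905]] F [ 0.6 -0.2  0. ] gap 0.0855 g 0.0
[(123, [269, 159, 15, 10], [275.9, 163.7]), (15, [287, 184, 5, 4], [288.5, 185.3]), (44, [264, 186, 22, 5], [274.8, 187.1]), (55, [261, 226, 20, 4], [270.7, 227.1])]
[(164, [228, 175, 15, 14], [234.7, 181.6])]
foot [[272.92837314 220.78296708]] [[372.47946409 181.23955889]]
band [[275.57023955 183.38337731]] [[371.28000037 213.14632752]]
cap [[277.08651628 161.91820119]] [[370.52409804 233.25398069]]
```

View pics/g4.png

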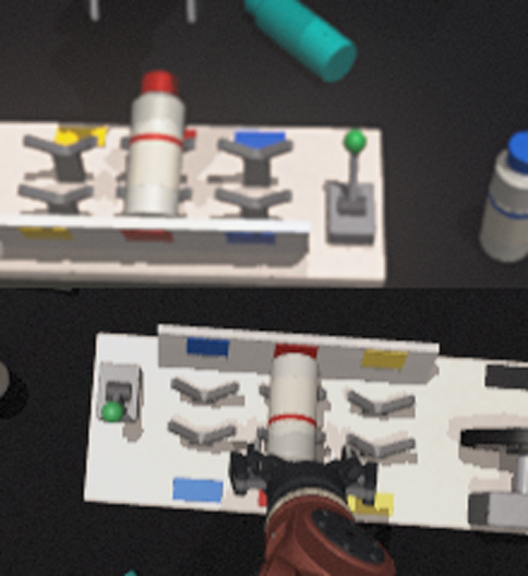

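Red lies straight in its saddles, foot at the wall and cap to the robot. Now blue.

Run:
```python
from h import *
p,r=pick([.5935,.2695]);z=r.as_matrix()[:,2];print(p,p-.13*z);go(p-z*.13+[0,0,.03],r)
```

```text
[0.58817942 0.28411819 0.10344365] [0.61961923 0.19773799 0.19536753]
shift [ 3.21  7.5  -0.22] rows 6.5 turn [ 5.61  7.22 -6.99] rows 10.7
```

```bash
python3 -m creep '[[0.5,1,1,1,1.3,-1.25,1],[1,2,1,2,2.6,-2.5,1],[1.5,3.5,1,3,3.9,-3.75,1],[2,5,1,5.61,7.22,-6.99,1],[2.6,6.5,0.5,5.61,7.22,-6.99,1],[3.2,7.5,0.5,5.61,7.22,-6.99,1],[3.2,7.5,0,5.61,7.22,-6.99,1],[3.2,7.5,-0.2,5.61,7.22,-6.99,1],[3.2,7.5,-0.2,5.61,7.22,-6.99,1],[3.2,7.5,-0.2,5.61,7.22,-6.99,1],[3.2,7.5,-0.2,5.61,7.22,-6.99,1],[3.2,7.5,-0.2,5.61,7.22,-6.99,1]]'
python3 - <<'E'
from h import *
print(obs()["qpos"].round(2))
for c,z in(("top",.16),("scene",.148)):
    print(c,[(b[:2],back(c,b[2],z).round(4)) for b in blobs(viewer.camera(c),"blue") if (b[2][0]<300 if c=="top" else 400<b[2][0]<600)])
p,r=pick([.5935,.2695]);z=r.as_matrix()[:,2];go(p-z*.13,r);go(p,r)
E
```

```text
time: 21.2
position: [0.6183, 0.1971, 0.2216]
tool_rot: [-0.317, 0.532, 0.754, 0.22]
force: [-0.3, -0.2, -0.8]
finger_gap: 0.0855
grasp_force: 0.0
t 21.2 p [0.6183 0.1971 0.2216] axes [[-0.232, 0.941, -0.244], [0.662, 0.337, 0.669], [0.712, -0.006, -0.702]] F [-0.3 -0.2 -0.8] gap 0.0855 g 0.0
[-0.2   0.61  0.5   1.95  0.65  0.87]
top [((166, [228, 175, 15, 14]), array([0.5951, 0.2689, 0.16  ]))]
scene [((266, [421, 184, 19, 18]), array([0.5918, 0.2703, 0.148 ]))]
shift [ 0.03  0.01 -0.68] rows 0.5 turn [-0.02 -0.03  0.01] rows 0.0
shift [-0.75  2.17 -2.98] rows 3.0 turn [-0.02 -0.03  0.01] rows 0.0
```

```bash
python3 -m creep '[[0.03,0,-0.68,0,0,0,1],[-0.25,0.75,-1.45,0,0,0,1],[-0.5,1.45,-2.25,0,0,0,1],[-0.75,2.17,-3.02,0,0,0,1],[-0.75,2.17,-3.02,0,0,0,1],[-0.75,2.17,-3.02,0,0,0,0],[-0.75,2.17,-3.02,0,0,0,0],[-0.75,2.17,-3.02,0,0,0,0],[-0.75,2.17,-3.02,0,0,0,0],[-0.75,2.17,-3.02,0,0,0,0]]' 60 && python3 -m creep '[[0,0,0.8,0,0,0,0],[0,0,1.6,0,0,0,0],[0,0,2.4,0,0,0,0],[0,-0.3,3.2,0,0,0,0],[0,-0.3,4,0,0,0,0],[0,-0.3,4,0,0,0,0]]'
python3 - <<'E'
from h import *
print(obs()["qpos"].round(2))
p,r=lay(.105);print(p);go(p+[.04,0,.19],r)
print([b for b in blobs(viewer.camera("top"),"blue") if b[2][0]<300])
E
```

```text
time: 22.3
position: [0.5906, 0.2842, 0.1064]
tool_rot: [-0.313, 0.53, 0.756, 0.222]
force: [-0.3, 0.0, 7.1]
finger_gap: 0.054
grasp_force: 63.4
time: 22.9
position: [0.5909, 0.2718, 0.2692]
tool_rot: [-0.31, 0.53, 0.757, 0.222]
force: [1.1, 0.0, -2.8]
finger_gap: 0.0538
grasp_force: 64.6
t 22.9 p [0.5909 0.2718 0.2692] axes [[-0.246, 0.94, -0.235], [0.664, 0.34, 0.666], [0.706, 0.008, -0.708]] F [ 1.1  0.  -2.8] gap 0.0538 g 64.6
[-0.09  0.47  0.42  1.91  0.7   0.99]
[0.50182096 0.00267976 0.09575426]
shift [-1.23 -6.73  0.41] rows 5.5 turn [-5.66 -7.2   6.97] rows 10.7
[(212, [219, 166, 18, 17], [227.1, 173.9])]
```

```bash
python3 -m creep '[[-0.2,-1,0.7,0,0,0,0],[-0.5,-2.1,0.8,-1,-1.3,1.25,0],[-0.8,-3.2,0.8,-2,-2.6,2.5,0],[-1.2,-4.3,0.8,-5.66,-7.2,6.97,0],[-1.2,-5.4,0.8,-5.66,-7.2,6.97,0],[-1.2,-6.7,0.8,-5.66,-7.2,6.97,0],[-1.2,-6.7,0.8,-5.66,-7.2,6.97,0],[-1.2,-6.7,0.8,-5.66,-7.2,6.97,0],[-1.2,-6.7,0.8,-5.66,-7.2,6.97,0],[-1.2,-6.7,0.8,-5.66,-7.2,6.97,0],[-1.2,-6.7,0.8,-5.66,-7.2,6.97,0],[-1.2,-6.7,0.8,-5.66,-7.2,6.97,0]]'
python3 - <<'E'
from h import *
print(obs()["qpos"].round(2))
p,r=lay(.105,.122);go(p+[0,0,.06],r)
a=[]
for c in I:
    im=viewer.camera(c);a.append(im[100:250,220:460] if c=="scene" else im[110:260,250:490])
cv2.imwrite("pics/g5.png",cv2.resize(np.vstack(a),None,fx=1.9,fy=1.9,interpolation=2))
E
```

```text
time: 24.15
position: [0.5404, 0.0052, 0.2945]
tool_rot: [0.215, 0.048, 0.975, -0.014]
force: [-0.3, -0.2, -3.1]
finger_gap: 0.0545
grasp_force: 65.6
t 24.15 p [0.5404 0.0052 0.2945] axes [[-0.903, 0.099, 0.418], [0.088, 0.995, -0.048], [-0.421, -0.006, -0.907]] F [-0.3 -0.2 -3.1] gap 0.0545 g 65.6
[-0.27 -0.64 -0.49  1.29  0.07 -0.16]
shift [-1.03 -0.06 -3.44] rows 2.9 turn [ 0.04 -0.02  0.02] rows 0.0
```

View pics/g5.png

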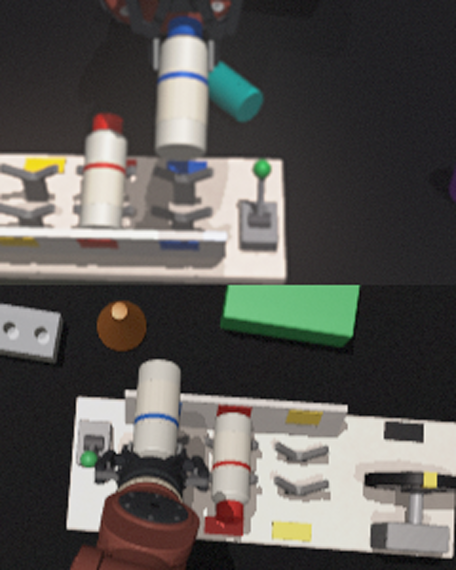

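```bash
python3 -m creep '[[-0.4,-0.05,-0.9,0,0,0,0],[-0.8,-0.05,-1.9,0,0,0,0],[-1,-0.05,-2.9,0,0,0,0],[-1.03,-0.06,-3.7,0,0,0,0],[-1.03,-0.06,-4.4,0,0,0,0],[-1.03,-0.06,-4.75,0,0,0,0],[-1.03,-0.06,-4.85,0,0,0,0],[-1.03,-0.06,-4.85,0,0,0,0]]'; python3 -m creep '[[0,0,-0.05,0,0,0,0],[0,0,-0.1,0,0,0,0],[0,0,-0.1,0,0,0,0]]'
python3 - <<'E'
from h import *
print(obs()["qpos"].round(2))
p,r=lay(.105,.122);print(p);go(p,r)
E
```

```text
time: 25.05
position: [0.5049, 0.0024, 0.1023]
tool_rot: [0.211, 0.051, 0.976, -0.013]
force: [0.3, -0.8, -2.7]
finger_gap: 0.0542
grasp_force: 65.6
time: 25.35
position: [0.5052, 0.0025, 0.0988]
tool_rot: [0.212, 0.05, 0.976, -0.013]
force: [0.5, -0.1, -3.2]
finger_gap: 0.0545
grasp_force: 65.6
t 25.35 p [0.5052 0.0025 0.0988] axes [[-0.905, 0.103, 0.413], [0.092, 0.995, -0.046], [-0.415, -0.004, -0.91]] F [ 0.5 -0.1 -3.2] gap 0.0545 g 65.6
[-0.3  -0.84 -0.96  1.03  0.08 -0.18]
[0.49901491 0.00295111 0.09678014]
shift [-0.15  0.01 -0.05] rows 0.1 turn [ 0.02 -0.06  0.05] rows 0.1
```

```bash
python3 -m creep '[[-0.1,0,-0.05,0,0,0,0],[-0.1,0,-0.05,0,0,0,0]]';python3 -m creep '[[0,0,-0.05,0,0,0,0],[0,0,-0.05,0,0,0,0]]'
```

```text
time: 25.55
position: [0.5039, 0.0025, 0.0965]
tool_rot: [0.211, 0.05, 0.976, -0.013]
force: [0.8, -1.5, -0.7]
finger_gap: 0.054
grasp_force: 65.8
time: 25.75
position: [0.5044, 0.002, 0.0951]
tool_rot: [0.211, 0.05, 0.976, -0.013]
force: [1.5, -4.5, 1.1]
finger_gap: 0.0542
grasp_force: 65.9
```

```bash
python3 -m creep '[[0,0,-0.04,0,0,0,0],[0,0,-0.04,0,0,0,0],[0,0,-0.02,0,0,0,0.7],[0,0,-0.02,0,0,0,0.85],[0,0,-0.02,0,0,0,1],[0,0,-0.02,0,0,0,1],[0,0,-0.02,0,0,0,1]]' && python3 -m creep '[[0,0,0.5,0,0,0,1],[0,0,1.2,0,0,0,1],[0,0,2.4,0,0,0,1],[0,0,3.6,0,0,0,1],[0,0,4.8,0,0,0,1],[0,0,4.8,0,0,0,1]]'
python3 - <<'E'
from h import *
print(obs()["qpos"].round(2))
im=viewer.camera("scene");t=viewer.camera("top")
for k,y in(("red",0),("blue",.105)):
    print(k,[b for b in blobs(im,k) if 130<b[2][1]<240 and 200<b[2][0]<400],[b for b in blobs(t,k) if 250<b[2][0]<400 and 150<b[2][1]<260])
    for s in(.1,.148): print(s,proj("scene",W([np.array([.0747,y,.075])+AX*s]))[0].round(1))
cv2.imwrite("pics/g6.png",cv2.resize(np.vstack([im[130:250,130:400],t[150:270,250:520]]),None,fx=2.4,fy=2.4,interpolation=2))
E
```

```text
time: 26.45
position: [0.5034, 0.0028, 0.0929]
tool_rot: [0.21, 0.05, 0.976, -0.013]
force: [0.4, -0.5, 0.5]
finger_gap: 0.0855
grasp_force: 0.0
time: 27.05
position: [0.5058, 0.002, 0.2932]
tool_rot: [0.215, 0.05, 0.975, -0.014]
force: [0.1, 0.6, -0.3]
finger_gap: 0.0854
grasp_force: 0.0
t 27.05 p [0.5058 0.002  0.2932] axes [[-0.902, 0.103, 0.418], [0.091, 0.995, -0.049], [-0.421, -0.006, -0.907]] F [ 0.1  0.6 -0.3] gap 0.0854 g 0.0
[-0.3  -0.76 -0.56  1.34  0.08 -0.19]
red [(132, [269, 159, 16, 11], [276.1, 163.6]), (20, [286, 184, 6, 4], [288.2, 185.6]), (43, [265, 186, 21, 5], [275.1, 187.1]), (53, [261, 226, 20, 4], [270.8, 227.0])] [(63, [364, 173, 18, 6], [372.7, 175.3]), (36, [362, 203, 20, 5], [371.2, 204.1]), (286, [358, 223, 20, 19], [369.2, 232.9])]
0.1 [275.6 183.4]
0.148 [276.8 166.2]
blue [(110, [310, 160, 15, 10], [316.4, 165.1]), (33, [306, 187, 21, 4], [316.0, 188.3])] [(51, [328, 171, 17, 5], [335.9, 172.6]), (22, [326, 200, 18, 4], [334.8, 200.6])]
0.1 [316.5 184.2]
0.148 [317.2 166.9]
```

View pics/g6.png

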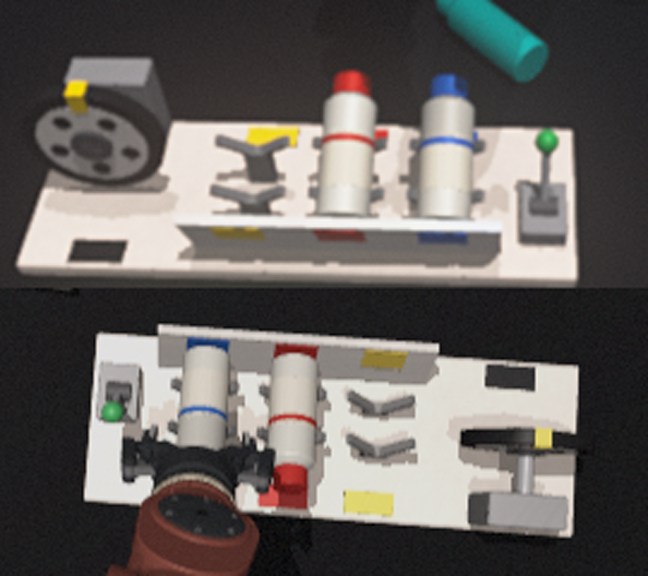

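Both bottles lie centred, foot at the wall and cap to the robot. Next is the trial turn in the positive direction, in strokes of +72° from -56° to +16°.

Run:
```python
from h import *
T=R.from_rotvec(XR*np.radians(-56))*R.from_matrix(np.c_[np.cross(XR,[0,0,-1]),XR,[0,0,-1]])
print(T.as_matrix().round(3)); go([.5055,-.2705,.22],T)
hub=W([0,-.27,.11])[0];p0=hub+.0515*R.from_rotvec(XR*np.radians(-56)).apply([0,0,1]);print(p0)
for k in range(0,10):
    d=R.from_rotvec(XR*np.radians(8*k)).apply(p0-hub)-(p0-hub); print(k,(d/.04).round(2),(XR*k).round(2))
```

```text
[[ 0.054  0.995 -0.08 ]
 [ 0.557 -0.096 -0.825]
 [-0.829  0.    -0.559]]
shift [ 0.04 -6.83 -1.66] rows 5.6 turn [ -3.36  -2.79 -10.88] rows 10.9
[ 0.50052176 -0.33104922  0.13879843]
0 [0. 0. 0.] [ 0. -0.  0.]
1 [-0.01 -0.11  0.14] [ 1.  -0.1  0. ]
2 [-0.02 -0.24  0.27] [ 1.99 -0.19  0.  ]
3 [-0.04 -0.38  0.37] [ 2.99 -0.29  0.  ]
4 [-0.05 -0.54  0.46] [ 3.98 -0.39  0.  ]
5 [-0.07 -0.71  0.52] [ 4.98 -0.48  0.  ]
6 [-0.09 -0.88  0.56] [ 5.97 -0.58  0.  ]
7 [-0.1  -1.06  0.57] [ 6.97 -0.67  0.  ]
8 [-0.12 -1.24  0.56] [ 7.96 -0.77  0.  ]
9 [-0.14 -1.42  0.52] [ 8.96 -0.87  0.  ]
```

```bash
python3 -m creep '[[0,-1,0.2,-3.36,-2.79,-10.88,0.5],[0,-2,0.2,-3.36,-2.79,-10.88,0.5],[0,-3,0.2,-3.36,-2.79,-10.88,0.5],[0,-4,0.2,-3.36,-2.79,-10.88,0.5],[0,-5,0.2,-3.36,-2.79,-10.88,0.5],[0,-6,0.2,-3.36,-2.79,-10.88,0.5],[0,-6.8,0.2,-3.36,-2.79,-10.88,0.5],[0,-6.8,0.2,-3.36,-2.79,-10.88,0.5],[0,-6.8,0,-3.36,-2.79,-10.88,0.5],[0,-6.8,-0.5,-3.36,-2.79,-10.88,0.5],[0,-6.8,-1,-3.36,-2.79,-10.88,0.5],[0,-6.8,-1.6,-3.36,-2.79,-10.88,0.5]]'
python3 - <<'E'
from h import *
print(obs()["qpos"].round(2));T=R.from_rotvec(XR*np.radians(-56))*R.from_matrix(np.c_[np.cross(XR,[0,0,-1]),XR,[0,0,-1]])
go([.5055,-.2705,.178],T);go([.5005,-.3300,.138],T)
E
```

```text
time: 28.35
position: [0.5026, -0.2684, 0.2141]
tool_rot: [0.312, 0.654, 0.594, -0.349]
force: [-0.4, 0.3, 0.1]
finger_gap: 0.043
grasp_force: 0.0
t 28.35 p [ 0.5026 -0.2684  0.2141] axes [[0.051, 0.995, -0.087], [0.559, -0.1, -0.823], [-0.828, -0.006, -0.561]] F [-0.4  0.3  0.1] gap 0.043 g 0.0
[-0.28 -0.19 -0.47  1.03 -0.95  1.25]
shift [ 0.07 -0.05 -0.9 ] rows 0.7 turn [-0.02 -0.04  0.03] rows 0.1
shift [-0.05 -1.54 -1.9 ] rows 2.0 turn [-0.02 -0.04  0.03] rows 0.1
```

```bash
python3 -m creep '[[0.07,-0.05,-0.9,0,0,0,0.5],[-0.05,-1.54,-1.9,0,0,0,0.5],[-0.05,-1.54,-1.9,0,0,0,0.5],[-0.05,-1.54,-1.9,0,0,0,0.5],[-0.05,-1.54,-1.9,0,0,0,0],[-0.05,-1.54,-1.9,0,0,0,0],[-0.05,-1.54,-1.9,0,0,0,0],[-0.05,-1.54,-1.9,0,0,0,0],[-0.05,-1.54,-1.9,0,0,0,0]]' 35 && python3 -m creep '[[-0.01,-0.11,0.14,1,-0.1,0,0],[-0.02,-0.24,0.27,1.99,-0.19,0,0],[-0.04,-0.38,0.37,2.99,-0.29,0,0],[-0.05,-0.54,0.46,3.98,-0.39,0,0],[-0.07,-0.71,0.52,4.98,-0.48,0,0],[-0.09,-0.88,0.56,5.97,-0.58,0,0],[-0.1,-1.06,0.57,6.97,-0.67,0,0],[-0.12,-1.24,0.56,7.96,-0.77,0,0],[-0.14,-1.42,0.52,8.96,-0.87,0,0],[-0.14,-1.42,0.52,8.96,-0.87,0,0],[-0.14,-1.42,0.52,8.96,-0.87,0,0]]'
python3 - <<'E'
from h import *
print(obs()["qpos"].round(2));mark(viewer.camera("scene"))
E
```

```text
time: 29.25
position: [0.5013, -0.3302, 0.1453]
tool_rot: [0.315, 0.654, 0.594, -0.347]
force: [-5.2, 0.9, -0.0]
finger_gap: 0.0169
grasp_force: 35.0
time: 30.35
position: [0.4955, -0.3881, 0.1623]
tool_rot: [-0.096, 0.733, 0.665, 0.104]
force: [1.8, -0.1, -28.1]
finger_gap: 0.0171
grasp_force: 43.0
t 30.35 p [ 0.4955 -0.3881  0.1623] axes [[0.094, 0.995, 0.024], [0.955, -0.097, 0.279], [0.28, -0.003, -0.96]] F [  1.8  -0.1 -28.1] gap 0.0171 g 43.0
[-0.96  0.44  0.34  1.69  0.18  0.69]
markblobs [(58, [137, 176, 11, 10], [141.5, 182.1])]
mark deg 67.5 err 0.3
```

```bash
python3 -m creep '[[0,0,0,0,0,0,0.5],[0,0,0,0,0,0,0.5],[-0.05,-0.5,1.8,0,0,0,0.5],[-0.05,-0.5,1.8,0,0,0,0.5],[0,0.3,2,-1,0.1,0,0.5],[0,0.8,2,-2,0.19,0,0.5],[0.1,1.3,1.9,-3,0.29,0,0.5],[0.1,1.8,1.6,-4,0.39,0,0.5],[0.15,2.2,1.3,-5,0.48,0,0.5],[0.2,2.6,1,-6,0.58,0,0.5],[0.25,2.94,0.7,-7,0.67,0,0.5],[0.25,2.94,0.4,-8,0.77,0,0.5]]'; python3 -m creep '[[0,0,0,-1,0.1,0,0.5],[0,0,0,-1,0.1,0,0.5],[0,0,0,-1,0.1,0,0.5]]'
python3 - <<'E'
from h import *
obs();mark(viewer.camera("scene"));T=R.from_rotvec(XR*np.radians(-56))*R.from_matrix(np.c_[np.cross(XR,[0,0,-1]),XR,[0,0,-1]])
go([.5055,-.2705,.178],T);go([.5005,-.3310,.138],T)
E
```

```text
time: 31.6
position: [0.5074, -0.2675, 0.1857]
tool_rot: [0.28, 0.675, 0.613, -0.301]
force: [0.8, -1.5, -1.1]
finger_gap: 0.0426
grasp_force: 0.0
time: 31.9
position: [0.5067, -0.2692, 0.1834]
tool_rot: [0.317, 0.653, 0.594, -0.347]
force: [0.3, -0.8, 0.9]
finger_gap: 0.0425
grasp_force: 0.0
t 31.9 p [ 0.5067 -0.2692  0.1834] axes [[0.055, 0.996, -0.076], [0.556, -0.093, -0.826], [-0.83, 0.003, -0.558]] F [ 0.3 -0.8  0.9] gap 0.0425 g 0.0
markblobs [(79, [137, 173, 11, 13], [141.2, 180.5])]
mark deg 62.0 err 0.3
shift [-0.04 -0.01 -0.16] rows 0.1 turn [ 0.01  0.03 -0.01] rows 0.0
shift [-0.16 -1.52 -1.16] rows 1.5 turn [ 0.01  0.03 -0.01] rows 0.0
```

```bash
python3 -m creep '[[-0.08,-0.8,-0.6,0,0,0,0.5],[-0.16,-1.52,-1.16,0,0,0,0.5],[-0.16,-1.52,-1.16,0,0,0,0.5],[-0.16,-1.52,-1.16,0,0,0,0],[-0.16,-1.52,-1.16,0,0,0,0],[-0.16,-1.52,-1.16,0,0,0,0],[-0.16,-1.52,-1.16,0,0,0,0],[-0.16,-1.52,-1.16,0,0,0,0]]' 35 && python3 -m creep '[[-0.01,-0.11,0.14,1,-0.1,0,0],[-0.02,-0.24,0.27,1.99,-0.19,0,0],[-0.04,-0.38,0.37,2.99,-0.29,0,0],[-0.05,-0.54,0.46,3.98,-0.39,0,0],[-0.07,-0.71,0.52,4.98,-0.48,0,0],[-0.09,-0.88,0.56,5.97,-0.58,0,0],[-0.1,-1.06,0.57,6.97,-0.67,0,0],[-0.12,-1.24,0.56,7.96,-0.77,0,0],[-0.14,-1.42,0.52,8.96,-0.87,0,0],[-0.14,-1.42,0.52,8.96,-0.87,0,0]]' && python3 -m creep '[[0,0,0,0,0,0,0.5],[0,0,0,0,0,0,0.5],[-0.05,-0.5,1.8,0,0,0,0.5],[-0.05,-0.5,1.8,0,0,0,0.5],[0,0.3,2,-1,0.1,0,0.5],[0,0.8,2,-2,0.19,0,0.5],[0.1,1.3,1.9,-3,0.29,0,0.5],[0.1,1.8,1.6,-4,0.39,0,0.5],[0.15,2.2,1.3,-5,0.48,0,0.5],[0.2,2.6,1,-6,0.58,0,0.5],[0.25,2.94,0.7,-7,0.67,0,0.5],[0.25,2.94,0.4,-8,0.77,0,0.5]]' && python3 -m creep '[[0,0,0,-1,0.1,0,0.5],[0,0,0,-1,0.1,0,0.5],[0,0,0,-1,0.1,0,0.5]]'
python3 - <<'E'
from h import *
obs();mark(viewer.camera("scene"));T=R.from_rotvec(XR*np.radians(-56))*R.from_matrix(np.c_[np.cross(XR,[0,0,-1]),XR,[0,0,-1]])
go([.5005,-.3310,.138],T)
E
```

```text
time: 32.75
position: [0.501, -0.3314, 0.1381]
tool_rot: [0.318, 0.653, 0.592, -0.348]
force: [3.8, -9.9, -3.5]
finger_gap: 0.0173
grasp_force: 38.4
time: 33.75
position: [0.4953, -0.391, 0.155]
tool_rot: [-0.093, 0.734, 0.664, 0.106]
force: [9.1, 1.9, -7.0]
finger_gap: 0.017
grasp_force: 47.1
time: 34.95
position: [0.5049, -0.2674, 0.175]
tool_rot: [0.281, 0.673, 0.613, -0.303]
force: [0.8, -0.4, -1.0]
finger_gap: 0.0424
grasp_force: 0.0
time: 35.25
position: [0.5043, -0.2691, 0.173]
tool_rot: [0.319, 0.652, 0.593, -0.349]
force: [0.2, -0.4, 1.7]
finger_gap: 0.0428
grasp_force: 0.0
t 35.25 p [ 0.5043 -0.2691  0.173 ] axes [[0.053, 0.996, -0.076], [0.551, -0.093, -0.829], [-0.833, 0.002, -0.554]] F [ 0.2 -0.4  1.7] gap 0.0428 g 0.0
markblobs [(37, [154, 199, 9, 6], [158.1, 201.3])]
mark deg 140.0 err 0.7
shift [-0.11 -1.53 -0.9 ] rows 1.4 turn [ 0.05  0.02 -0.02] rows 0.1
```

Mark at about 140°. Third stroke.

```bash
python3 -m creep '[[-0.05,-0.8,-0.45,0,0,0,0.5],[-0.11,-1.53,-0.9,0,0,0,0.5],[-0.11,-1.53,-0.9,0,0,0,0.5],[-0.11,-1.53,-0.9,0,0,0,0],[-0.11,-1.53,-0.9,0,0,0,0],[-0.11,-1.53,-0.9,0,0,0,0],[-0.11,-1.53,-0.9,0,0,0,0],[-0.11,-1.53,-0.9,0,0,0,0]]' 35 && python3 -m creep '[[-0.01,-0.11,0.14,1,-0.1,0,0],[-0.02,-0.24,0.27,1.99,-0.19,0,0],[-0.04,-0.38,0.37,2.99,-0.29,0,0],[-0.05,-0.54,0.46,3.98,-0.39,0,0],[-0.07,-0.71,0.52,4.98,-0.48,0,0],[-0.09,-0.88,0.56,5.97,-0.58,0,0],[-0.1,-1.06,0.57,6.97,-0.67,0,0],[-0.12,-1.24,0.56,7.96,-0.77,0,0],[-0.14,-1.42,0.52,8.96,-0.87,0,0],[-0.14,-1.42,0.52,8.96,-0.87,0,0]]' && python3 -m creep '[[0,0,0,0,0,0,0.5],[0,0,0,0,0,0,0.5],[-0.05,-0.5,1.8,0,0,0,0.5],[-0.05,-0.5,1.8,0,0,0,0.5],[0,0.3,2,-1,0.1,0,0.5],[0,0.8,2,-2,0.19,0,0.5],[0.1,1.3,1.9,-3,0.29,0,0.5],[0.1,1.8,1.6,-4,0.39,0,0.5],[0.15,2.2,1.3,-5,0.48,0,0.5],[0.2,2.6,1,-6,0.58,0,0.5],[0.25,2.94,0.7,-7,0.67,0,0.5],[0.25,2.94,0.5,-8,0.77,0,0.5]]' && python3 -m creep '[[0,0,0,-1,0.1,0,0.5],[0,0,0,-1,0.1,0,0.5],[0,0,0,-1,0.1,0,0.5]]'
python3 - <<'E'
from h import *
obs();mark(viewer.camera("scene"));T=R.from_rotvec(XR*np.radians(-56))*R.from_matrix(np.c_[np.cross(XR,[0,0,-1]),XR,[0,0,-1]])
go([.5005,-.3310,.138],T)
E
```

```text
time: 36.1
position: [0.501, -0.3317, 0.1385]
tool_rot: [0.32, 0.652, 0.592, -0.349]
force: [4.6, -10.5, -4.2]
finger_gap: 0.017
grasp_force: 39.0
time: 37.1
position: [0.4953, -0.3912, 0.1554]
tool_rot: [-0.092, 0.735, 0.664, 0.105]
force: [9.8, 2.0, -8.4]
finger_gap: 0.0173
grasp_force: 46.8
time: 38.3
position: [0.5046, -0.2677, 0.1791]
tool_rot: [0.283, 0.672, 0.612, -0.305]
force: [0.5, -1.0, 0.1]
finger_gap: 0.0423
grasp_force: 0.0
time: 38.6
position: [0.5043, -0.2695, 0.1777]
tool_rot: [0.32, 0.651, 0.593, -0.35]
force: [0.4, -1.1, -0.1]
finger_gap: 0.0427
grasp_force: 0.0
t 38.6 p [ 0.5043 -0.2695  0.1777] axes [[0.052, 0.996, -0.076], [0.547, -0.092, -0.832], [-0.836, 0.002, -0.549]] F [ 0.4 -1.1 -0.1] gap 0.0427 g 0.0
markblobs [(36, [183, 200, 10, 6], [187.5, 202.5])]
mark deg -148.0 err 1.5
shift [-0.11 -1.51 -1.02] rows 1.5 turn [ 0.09  0.02 -0.02] rows 0.1
```

```bash
python3 -m creep '[[-0.05,-0.8,-0.5,0.1,0,0,0.5],[-0.11,-1.51,-1.02,0.1,0,0,0.5],[-0.11,-1.51,-1.02,0.1,0,0,0.5],[-0.11,-1.51,-1.02,0.1,0,0,0],[-0.11,-1.51,-1.02,0.1,0,0,0],[-0.11,-1.51,-1.02,0.1,0,0,0],[-0.11,-1.51,-1.02,0.1,0,0,0],[-0.11,-1.51,-1.02,0.1,0,0,0]]' 35 && python3 -m creep '[[-0.01,-0.11,0.14,1,-0.1,0,0],[-0.02,-0.24,0.27,1.99,-0.19,0,0],[-0.04,-0.38,0.37,2.99,-0.29,0,0],[-0.05,-0.54,0.46,3.98,-0.39,0,0],[-0.07,-0.71,0.52,4.98,-0.48,0,0],[-0.09,-0.88,0.56,5.97,-0.58,0,0],[-0.1,-1.06,0.57,6.97,-0.67,0,0],[-0.12,-1.24,0.56,7.96,-0.77,0,0],[-0.14,-1.42,0.52,8.96,-0.87,0,0],[-0.14,-1.42,0.52,8.96,-0.87,0,0]]' && python3 -m creep '[[0,0,0,0,0,0,0.5],[0,0,0,0,0,0,0.5],[-0.05,-0.5,1.8,0,0,0,0.5],[-0.05,-0.5,1.8,0,0,0,0.5],[0,0.3,2,-1,0.1,0,0.5],[0,0.8,2,-2,0.19,0,0.5],[0.1,1.3,1.9,-3,0.29,0,0.5],[0.1,1.8,1.6,-4,0.39,0,0.5],[0.15,2.2,1.3,-5,0.48,0,0.5],[0.2,2.6,1,-6,0.58,0,0.5],[0.25,2.94,0.7,-7,0.67,0,0.5],[0.25,2.94,0.5,-8,0.77,0,0.5]]' && python3 -m creep '[[0,0,0,-1,0.1,0,0.5],[0,0,0,-1,0.1,0,0.5],[0,0,0,-1,0.1,0,0.5]]'
python3 - <<'E'
from h import *
obs();im=viewer.camera("scene");mark(im);print([b for b in blobs(viewer.camera("top"),"yellow",4)]);T=R.from_rotvec(XR*np.radians(-56))*R.from_matrix(np.c_[np.cross(XR,[0,0,-1]),XR,[0,0,-1]])
go([.5005,-.3310,.138],T)
E
```

```text
time: 39.45
position: [0.501, -0.3314, 0.1385]
tool_rot: [0.317, 0.653, 0.593, -0.347]
force: [4.6, -10.1, -4.9]
finger_gap: 0.0173
grasp_force: 39.0
time: 40.45
position: [0.4953, -0.3908, 0.1556]
tool_rot: [-0.094, 0.734, 0.664, 0.108]
force: [9.8, 2.6, -7.1]
finger_gap: 0.0172
grasp_force: 46.7
time: 41.65
position: [0.5046, -0.2673, 0.1791]
tool_rot: [0.28, 0.673, 0.614, -0.303]
force: [0.5, -1.3, -1.1]
finger_gap: 0.0424
grasp_force: 0.0
time: 41.95
position: [0.5043, -0.2691, 0.1777]
tool_rot: [0.318, 0.652, 0.594, -0.348]
force: [0.2, -0.1, 0.6]
finger_gap: 0.0428
grasp_force: 0.0
t 41.95 p [ 0.5043 -0.2691  0.1777] axes [[0.052, 0.996, -0.076], [0.554, -0.092, -0.828], [-0.831, 0.001, -0.556]] F [ 0.2 -0.1  0.6] gap 0.0428 g 0.0
markblobs [(95, [184, 176, 14, 12], [191.4, 182.6])]
mark deg -67.5 err 0.8
[(96, [401, 176, 19, 7], [409.3, 178.7]), (42, [443, 208, 10, 9], [446.3, 212.5]), (174, [393, 235, 21, 10], [403.5, 239.1])]
shift [-0.11 -1.51 -1.03] rows 1.5 turn [ 0.04  0.02 -0.02] rows 0.0
```

```bash
python3 -m creep '[[-0.05,-0.8,-0.5,0,0,0,0.5],[-0.11,-1.51,-1.02,0,0,0,0.5],[-0.11,-1.51,-1.02,0,0,0,0.5],[-0.11,-1.51,-1.02,0,0,0,0],[-0.11,-1.51,-1.02,0,0,0,0],[-0.11,-1.51,-1.02,0,0,0,0],[-0.11,-1.51,-1.02,0,0,0,0],[-0.11,-1.51,-1.02,0,0,0,0]]' 35 && python3 -m creep '[[-0.01,-0.11,0.14,1,-0.1,0,0],[-0.02,-0.24,0.27,1.99,-0.19,0,0],[-0.04,-0.38,0.37,2.99,-0.29,0,0],[-0.05,-0.54,0.46,3.98,-0.39,0,0],[-0.07,-0.71,0.52,4.98,-0.48,0,0],[-0.09,-0.88,0.56,5.97,-0.58,0,0],[-0.1,-1.06,0.57,6.97,-0.67,0,0],[-0.12,-1.24,0.56,7.96,-0.77,0,0],[-0.13,-1.33,0.54,8.46,-0.82,0,0],[-0.13,-1.33,0.54,8.46,-0.82,0,0]]'
python3 - <<'E'
from h import *
obs();topmark();print([b for b in blobs(viewer.camera("top"),"yellow",4)])
E
```

```text
time: 42.85
position: [0.5011, -0.3309, 0.1384]
tool_rot: [0.319, 0.652, 0.593, -0.348]
force: [5.8, -10.8, -5.0]
finger_gap: 0.0174
grasp_force: 39.3
time: 43.85
position: [0.4959, -0.3859, 0.1608]
tool_rot: [-0.066, 0.737, 0.668, 0.078]
force: [2.9, 1.6, 9.8]
finger_gap: 0.0169
grasp_force: 43.7
t 43.85 p [ 0.4959 -0.3859  0.1608] axes [[0.095, 0.995, 0.027], [0.975, -0.098, 0.202], [0.203, 0.007, -0.979]] F [2.9 1.6 9.8] gap 0.0169 g 43.7
topmark px [162.1 168.9] (np.float64(0.9795237287854762), np.float64(-3.0000000000000004), (np.float64(162.25925925925927), np.float64(167.96296296296296)))
[(115, [401, 176, 19, 7], [409.3, 179.2]), (66, [472, 208, 8, 9], [475.5, 212.1]), (175, [393, 235, 21, 10], [403.3, 239.2])]
```

```bash
python3 -m creep '[[0,-0.06,-0.01,0.35,-0.03,0,0],[0,-0.06,-0.01,0.35,-0.03,0,0],[0,-0.06,-0.01,0.35,-0.03,0,0],[0,-0.06,-0.01,0.35,-0.03,0,0.5],[0,-0.06,-0.01,0.35,-0.03,0,0.5],[0,-0.06,-0.01,0.35,-0.03,0,0.5],[-0.05,-0.5,1.8,0.35,-0.03,0,0.5],[-0.05,-0.5,1.8,0.35,-0.03,0,0.5],[-0.05,-0.5,3.3,0,0,0,0],[-0.05,-0.5,3.3,0,0,0,0]]'
python3 - <<'E'
from h import *
print(obs()["qpos"].round(2));topmark();print([b for b in blobs(viewer.camera("top"),"yellow",4)])
c=back("top",(296.5,201.2),.12);print(c,W([.03,.21,.0]),[(z,proj("scene",W([.03-np.sin(.5)*.08,.21,z]))) for z in(.115,.125)])
Q=R.from_matrix(np.c_[np.cross(XR,[0,0,-1]),XR,[0,0,-1]]);go(W([-.05,.21,.28])[0],Q);print(W([-.05,.21,.28]))
E
```

```text
time: 45.1
position: [0.4933, -0.404, 0.2966]
tool_rot: [-0.063, 0.736, 0.67, 0.075]
force: [0.3, 0.3, 0.4]
finger_gap: 0.0145
grasp_force: 0.0
t 45.1 p [ 0.4933 -0.404   0.2966] axes [[0.091, 0.995, 0.026], [0.977, -0.095, 0.193], [0.195, 0.008, -0.981]] F [0.3 0.3 0.4] gap 0.0145 g 0.0
[-0.96  0.43  0.58  1.87  0.13  0.7 ]
topmark px [160.8 169.6] (np.float64(1.6382354431583428), np.float64(0.0), (np.float64(160.71326032682705), np.float64(167.98717657739445)))
[(114, [401, 176, 19, 7], [409.4, 179.1]), (63, [472, 209, 9, 8], [476.4, 212.6]), (175, [393, 235, 21, 10], [403.3, 239.2])]
[0.54066563 0.10435955 0.12      ] [[0.57247337 0.10133747 0.        ]] [(0.115, array([[357.79361735, 186.81269146]])), (0.125, array([[357.96877166, 184.19962741]]))]
shift [ 0.02 12.81 -0.21] rows 10.3 turn [-1.46  0.15 -0.01] rows 1.4
[[0.4928448  0.10903753 0.28      ]]
```

The mark is upright again. Now the lever: closed fingers down on its robot side.

```bash
python3 -m creep '[[0,12.8,-0.2,-1.46,0.15,0,0],[0,12.8,-0.2,-1.46,0.15,0,0],[0,12.8,-0.2,-1.46,0.15,0,0],[0,12.8,-0.2,-1.46,0.15,0,0],[0,12.8,-0.2,-1.46,0.15,0,0],[0,12.8,-0.2,-1.46,0.15,0,0],[0,12.8,-0.2,-1.46,0.15,0,0],[0,12.8,-0.2,-1.46,0.15,0,0],[0,12.8,-0.2,-1.46,0.15,0,0],[0,12.8,-0.2,-1.46,0.15,0,0],[0,12.8,-0.2,-1.46,0.15,0,0],[0,12.8,-0.2,-1.46,0.15,0,0]]'
python3 - <<'E'
from h import *
print(obs()["qpos"].round(2))
Q=R.from_matrix(np.c_[np.cross(XR,[0,0,-1]),XR,[0,0,-1]])
for l in([-.06,.21,.09],[.0,.21,.09],[.05,.21,.09]): go(W(l)[0],Q)
cv2.imwrite("pics/s9.png",viewer.camera("scene"))
E
```

```text
time: 46.55
position: [0.4909, 0.1124, 0.28]
tool_rot: [-0.0, 0.738, 0.675, -0.001]
force: [0.3, -1.1, -0.5]
finger_gap: -0.0001
grasp_force: 0.0
t 46.55 p [0.4909 0.1124 0.28  ] axes [[0.09, 0.996, -0.002], [0.996, -0.09, -0.001], [-0.001, -0.002, -1.0]] F [ 0.3 -1.1 -0.5] gap -0.0001 g 0.0
[-0.03 -0.17 -0.08  1.66 -0.    1.63]
shift [-0.2  -0.06 -4.75] rows 3.8 turn [ 0.01 -0.02 -0.04] rows 0.0
shift [ 1.29 -0.2  -4.75] rows 3.9 turn [ 0.01 -0.02 -0.04] rows 0.0
shift [ 2.54 -0.33 -4.75] rows 4.3 turn [ 0.01 -0.02 -0.04] rows 0.0
```

```bash
python3 -m creep '[[-0.2,-0.06,-2,0,0,0,0],[-0.2,-0.06,-4,0,0,0,0],[-0.2,-0.06,-4.75,0,0,0,0],[-0.2,-0.06,-4.75,0,0,0,0],[0.4,-0.1,-4.75,0,0,0,0],[0.8,-0.15,-4.75,0,0,0,0],[1.2,-0.2,-4.75,0,0,0,0],[1.5,-0.22,-4.75,0,0,0,0],[1.8,-0.25,-4.75,0,0,0,0],[2,-0.27,-4.75,0,0,0,0]]'; python3 -m creep '[[0.1,0,0,0,0,0,0],[0.2,0,0,0,0,0,0],[0.3,0,0,0,0,0,0]]'
```

```text
time: 47.6
position: [0.5721, 0.0962, 0.0905]
tool_rot: [0.0, 0.74, 0.672, -0.001]
force: [-1.0, 0.1, -1.1]
finger_gap: -0.0
grasp_force: 0.5
time: 47.9
position: [0.584, 0.0973, 0.0915]
tool_rot: [0.001, 0.74, 0.673, -0.001]
force: [-1.4, 0.0, -0.3]
finger_gap: 0.0004
grasp_force: 0.5
```

```bash
python3 -m creep '[[0.15,-0.01,0,0,0,0,0],[0.3,-0.02,0,0,0,0,0],[0.3,-0.02,0,0,0,0,0]]'; python3 -m creep '[[0.1,0,0,0,0,0,0],[0.2,0,0,0,0,0,0],[0.2,0,0,0,0,0,0]]'
python3 - <<'E'
from h import *
im=viewer.camera("scene");print([b for b in blobs(im,"green") if b[0]<300],[(a,proj("scene",W([.03+.08*np.sin(a-.5),.21,.045+.08*np.cos(a-.5)])).round(1)) for a in(0,.8,.9,1.)])
E
```

```text
time: 48.2
position: [0.5863, 0.0974, 0.091]
tool_rot: [-0.006, 0.739, 0.673, -0.008]
force: [-55.3, -1.7, 31.9]
finger_gap: -0.0001
grasp_force: 28.2
time: 48.5
position: [0.5872, 0.0975, 0.0907]
tool_rot: [-0.01, 0.739, 0.673, -0.014]
force: [-93.7, -5.6, 55.4]
finger_gap: -0.0003
grasp_force: 48.2
[(41, [354, 210, 9, 6], [358.0, 212.2])] [(0, array([[357.8, 186.8]])), (0.8, array([[358.1, 204.4]])), (0.9, array([[358.1, 207.5]])), (1.0, array([[358. , 210.8]]))]
```

Lever is against its stop, with the knob at (358,212). Backing off.

```bash
python3 -m creep '[[-0.5,0.03,0,0,0,0,0],[-1,0.08,0,0,0,0,0],[-2,0.15,0,0,0,0,0],[-2,0.15,1.2,0,0,0,0],[-2,0.15,2.4,0,0,0,0],[-2,0.15,4,0,0,0,0],[-2,0.15,5,0,0,0,0],[-2,2,5,0,0,0,0],[-2,4,5,0,0,0,0],[-2,4,5,0,0,0,0],[-2,4,5,0,0,0,0]]'
python3 - <<'E'
from h import *
obs();topmark();im=viewer.camera("scene");t=viewer.camera("top")
print([b for b in blobs(im,"green") if b[0]<300])
for k in("red","blue"): print(k,[b for b in blobs(im,k) if 130<b[2][1]<240 and 200<b[2][0]<400])
cv2.imwrite("pics/f.png",cv2.resize(np.vstack([im[130:250,130:400],t[150:270,250:520]]),None,fx=2.4,fy=2.4,interpolation=2))
E
```

```text
time: 49.65
position: [0.5236, 0.2615, 0.292]
tool_rot: [0.001, 0.738, 0.674, 0.0]
force: [0.3, -0.5, -0.4]
finger_gap: 0.0003
grasp_force: 0.0
t 49.65 p [0.5236 0.2615 0.292 ] axes [[0.09, 0.996, 0.001], [0.996, -0.09, -0.001], [-0.0, 0.001, -1.0]] F [ 0.3 -0.5 -0.4] gap 0.0003 g 0.0
topmark px [160.8 169.6] (np.float64(1.5882484141215507), np.float64(0.0), (np.float64(160.71326032682705), np.float64(167.98717657739445)))
[(61, [354, 207, 9, 9], [357.8, 211.2])]
red [(139, [269, 159, 16, 11], [276.5, 163.7]), (18, [286, 184, 6, 4], [288.1, 185.4]), (43, [265, 186, 21, 5], [275.1, 187.1]), (49, [261, 226, 20, 3], [270.1, 226.9])]
blue [(124, [310, 160, 15, 10], [317.0, 164.9]), (28, [306, 187, 20, 4], [316.0, 188.4])]
```

View pics/f.png

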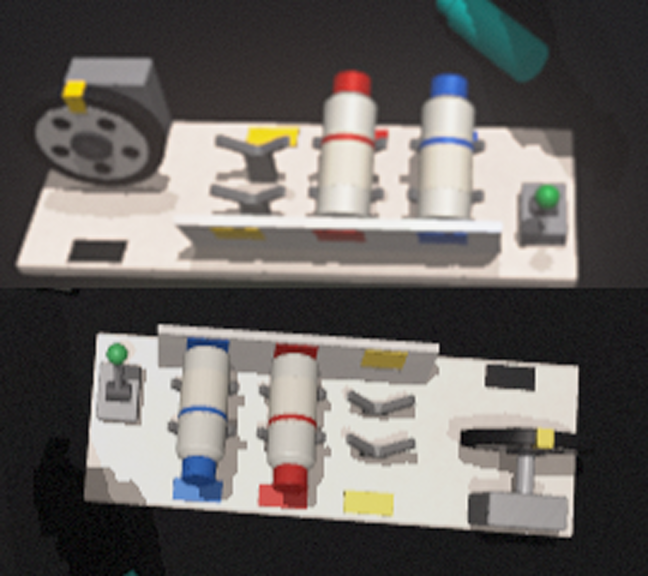

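The final picture shows the mark upright, both bottles in their cradles, the lever over and the arm clear. Handing in.

```bash
python3 -c "
from rig import manip
print(manip.job_done())"
```

```text
the job is handed in; nothing more can be done
None
```

The job is handed in, with no verdict returned: the mark is at the top after the trial turn, red and blue lie in their cradles (no yellow bottle was there), and the lever is fully over; on the way the arm knocked over the turquoise look-alike, which still lies on the bench.

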